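Clear the bench chuck and tighten it on the drill

TASK

The stub drill stands loose in the bench chuck, but two bronze bushes, one plain and one flanged, have been left on the chuck's base hard by its sleeve, so there is no room to get hold of it. First move both bushes into the shallow tray, setting each down upright on the tray's floor rather than dropping it; then grip the chuck's sleeve and turn it clockwise, seen from above, until all three jaws are tight on the drill, which stays upright in the chuck, and let go. Leave everything else where it is, including the little plug gauge on the chuck's base and the bushes already in the tray.

Things in the scene. Friction and masses are not known exactly. Their poses are not given: they have to be found in the camera images.
- chuck: bench chuck, fixed, its axis upright: a round grey cast base 210 mm across and 15 mm thick, with the chuck at its middle: a dark collar 68 mm across from z 15 to 29 mm, then the steel sleeve, with the three jaws inside it. Origin: centre of the base's underside, on the chuck's axis; z up
- sleeve (a joint): turn of the knurled steel sleeve in rad; it grows clockwise seen from above, from 0 (jaws fully open) to an end stop at 1.5. It starts between 0 and 0.4. The jaws meet the drill's shank at about 1.1 and are tight from about 1.3. Stiff: it needs about 0.2 to 0.5 N m and stays where it is left
- sleeve_grip (a point): point on the sleeve's axis, 52 mm above the table (the height to grip). The sleeve is a plain round cylinder 56 mm across, from 32 to 70 mm above the table; x points to the black index mark on its top face
- jaw0: one of three dark steel jaws that move inward together as the sleeve turns, standing from 32 to 76 mm above the table; its origin lies on the chuck's axis less its own travel, 32 mm above the table; the jaw is on its +x side
- jaw1: second jaw, as jaw0
- jaw2: third jaw, as jaw0
- bit: stub drill, shank down: steel shank 16 mm across, 58 mm long in all with a blunt point upward; it stands loose between the jaws on the chuck's floor 29 mm above the table, its top 87 mm above the table. Origin: centre of its foot; z along it, upward
- plain_bush: plain bronze bush, a tube 48 mm outside, 36 mm inside, 50 mm high, 0.34 kg, standing on the chuck's base beside the sleeve. Origin: centre of its underside; z along its axis, up
- flanged_bush: flanged bronze bush, flange down, standing on the chuck's base beside the sleeve: flange 56 mm across and 8 mm thick at the bottom, above it a tube 40 mm outside, 28 mm inside; 48 mm high in all, 0.33 kg. Origin: centre of its underside; z along its axis, up
- tray: shallow aluminium tray, fixed, 240 mm (its x) by 180 mm (its y) outside, walls 4 mm thick and 14 mm high, floor 4 mm thick. Origin: centre of its underside
- tray_in (a point): centre of the tray's inner floor, 4 mm above the table; axes as the tray's
- tray_bush1: plain bronze bush, 48 mm across and 50 mm high, already standing in the tray: leave alone. Origin: centre of its underside
- tray_bush2: a second one like it, also standing in the tray: leave alone
- plug_gauge: little stepped steel plug gauge, 18 mm across, 30 mm high, standing on the chuck's base, about 80 mm from the axis: leave alone. Origin: centre of its underside
- wrench: steel wrench 160 mm long, 20 mm high, lying on the table between chuck and tray: leave alone. Origin: under its middle; x along it
- caliper: digital caliper, 200 mm long, lying at the left of the table: leave alone
- oil_jar: amber jar 60 mm across, 85 mm high, standing beyond the work: leave alone. Origin: centre of its underside
- odd_bush: plain bronze bush 48 mm across, 50 mm high, standing on the table beyond the work: leave alone. Origin: centre of its underside
Mind the look-alikes: they are no part of the job. What is shaped like the chuck but yellow is not meant. What is shaped like the plain_bush but red is not meant.

How it is judged (in metres and radians):
On the way, in this order (a step that is already met when the one before it is completed fails the run):
1. both bushes stand upright on the tray's floor, let go (x of plain_bush in the frame of tray_in between -0.1 and 0.1 m and y of plain_bush in the frame of tray_in between -0.07 and 0.07 m and z of each of plain_bush, flanged_bush in the frame of tray_in below 0.004 m and angle between each of plain_bush, flanged_bush's own z axis and vertical below 0.08 rad and linear speed of each of plain_bush, flanged_bush below 0.03 m/s and x of flanged_bush in the frame of tray_in between -0.1 and 0.1 m and y of flanged_bush in the frame of tray_in between -0.07 and 0.07 m and contact force between the fingers and plain_bush below 0.2 N and contact force between the fingers and flanged_bush below 0.2 N), for 0.2 s.
2. all three jaws are tight on the drill (contact force between each of jaw0, jaw1, jaw2 and bit above 3 N and angle between bit's own z axis and vertical below 0.06 rad and z of bit in the frame of chuck between 0.025 and 0.033 m), for 0.2 s.
At the end, for the whole second after the job is handed in: both bushes stand at rest, upright within 4 degrees, on the tray's floor within its walls; each of the three jaws presses the drill with over 3 N (sleeve at about 1.3 rad or more); the drill is upright within 3 degrees, its foot within 3 mm of the chuck's floor; the sleeve is still (all of step 2 and x of plain_bush in the frame of tray_in between -0.1 and 0.1 m and y of plain_bush in the frame of tray_in between -0.07 and 0.07 m and z of each of plain_bush, flanged_bush in the frame of tray_in below 0.004 m and angle between each of plain_bush, flanged_bush's own z axis and vertical below 0.08 rad and linear speed of each of plain_bush, flanged_bush below 0.03 m/s and x of flanged_bush in the frame of tray_in between -0.1 and 0.1 m and y of flanged_bush in the frame of tray_in between -0.07 and 0.07 m and velocity of joint sleeve between -0.05 and 0.05 rad/s); the robot touches nothing.
It fails at once if anything that was to be left alone is moved by more than 20 mm (distance of any of tray_bush1, tray_bush2, plug_gauge, wrench, caliper, oil_jar, odd_bush from where it was at the start of the episode above 0.02 m).
It fails at once if a bush or the plug gauge is tipped over (angle between any of plain_bush, flanged_bush, tray_bush1, tray_bush2, plug_gauge's own z axis and vertical above 0.6 rad).
It fails at once if a bush is dropped (falls free for more than about 18 mm) ((contact force between the fingers and plain_bush below 0.05 N and linear speed of plain_bush above 0.6 m/s) or (contact force between the fingers and flanged_bush below 0.05 N and linear speed of flanged_bush above 0.6 m/s)).
It fails at once if the drill leaves the chuck (z of bit in the frame of chuck above 0.05 m).
It also fails if it takes over 64 s, if anything falls off the work surface, if the arm or the gripper's body presses on something with over 40 N, if the wrist force passes 120 N, or if a joint passes its speed limit or range.

ROBOT

A 6-joint arm with a two-finger parallel gripper is mounted at the origin on the work surface. World frame = base frame: x ahead of the robot, y to its left, z up, the work surface at z = 0. Lengths are in m, angles in degrees, forces in N, time in s.
With the tool pointing down it reaches from about 0.275 to 0.725 m from the base axis. Payload 5.6 kg.
Tool frame: the origin (TCP) lies midway between the tips of the shut fingers; the grasp point (between the pads) lies 19 mm behind it; z points along the fingers, x is the direction in which the jaws open and shut, and the axes are right-handed (so a half turn about z gives the same grasp; the last joint's range is limited). The gripper opens to 85 mm and grips with 20 to 120 N. Pads are 22 mm wide; open, the fingers measure 114 mm over their backs; the gripper's body (76 mm by 85 mm) begins 54 mm behind the grasp point. The pads swing forward as they close: fully open they stand 13 mm farther back than shut.
Start: joints at [88.442, 14.616, 6.199, 0, -81.583, -16.306], TCP at [0.169, 0.523, 0.231] pointing down, gripper open.
Joint ranges: [-168.99, 168.99], [-69.2, 112.95], [-62.41, 85.93], [-164.36, 98.24], [-168.68, -3.75], [-174.98, 174.98]. Speed limits (degrees/s): [147.25, 147.25, 180, 180, 180, 180].

INTERFACE

Orientations are given as [roll, pitch, yaw] about the fixed x, y, z axes, in that order (R = Rz(yaw) Ry(pitch) Rx(roll)).
In Python, from bench import env gives the robot as it stands. The module is installed in compiled form; this text tells all that it offers.
- The arm moves only by the shell command python3 -m jog 'ROWS' [OPENING] [FORCE]. ROWS is JSON, a list of rows, each an object of numbers: "dx", "dy", "dz": the shift along the tool's x, y, z in mm; "rx", "ry", "rz": the turn, a rotation vector about the tool's x, y, z in degrees. In form: [{"dx": .., "dy": .., "dz": .., "rx": .., "ry": .., "rz": ..}, ...]. A call has 1 to 12 rows; each row is the pose to reach, as a shift and turn from the pose measured when the call began, along the tool's axes at that moment; what a row does not reach only later rows make up. A row lasts 1/8 s, in which the tool goes at most 62.5 mm and 10.7 degrees, less where a joint would pass 70% of its speed; a pose out of reach is approached as far as the arm can. A call with a gripper value outside its range is refused whole. OPENING is the opening, from 0 (shut) to 1 (fully open), set as the call begins (- or left out, the last holds). The fingers move at their own pace and stop on an object; FORCE is the grip in N (left out, the last holds). Time passes only in rows, so rows that repeat a pose let the fingers close. It gives the time, the measured TCP pose, the force and the opening at its end, in the units of the state.
- env.get_obs(): the state, without advancing time (a new reading comes with each control period).
- env.camera(name): name is "scene" or "side" or "wrist"; returns (picture, depth): 420x560x3 uint8, blue, green, red; 420x560 float32, m along the optical axis (not along the pixel's ray), 0 where there is no reading.
- env.camera_params(name): a dict with "fov_y" (degrees; the focal length in pixels is half the picture's height over the tangent of half this angle, whatever the lens; pixels are square), "cx", "cy" (the principal point, pixels), "k1" (the pictures are not rectified: a ray, as slopes to the right and down, at radius r is drawn at 1 + k1 r^2 times it, then the intrinsics apply), "cam_to_world" (4x4, takes a point from camera to world coordinates). Camera axes: x right, y up, looking along -z (the intrinsics and any distortion apply to the point x, -y, -z); pixel columns grow to the right and rows downward; lengths in m; the calibration is good to about 2 mm. A picture is of the moment at which its call begins: read the wrist's pose just before it. camera_params takes no time and is no camera call; for the wrist camera it gives the pose at the moment of the call.
- env.finish_job(): hands the job in, once; it reports no verdict.
The state is a dict: "t": time; "joints": joint angles; "qd": joint speeds; "joint_efforts": joint torques, N m; "tcp_pos": TCP position; "orientation": TCP orientation; "ft_force": force on the tool from outside, world axes, zero at the start; "wrist_torque": the same for the moment, N m; "grip_width": finger opening in m.
Only numpy, scipy, OpenCV 4.12 (cv2) and the standard library are available. Lean on these libraries where they do the work, as an engineer would, in place of code of your own. Each camera call takes 0.05 s, during which the arm holds its last target.

## Working session

There is one attempt and no reset: what is moved stays moved. The work goes in short steps, Python scripts to look and compute and a shell command to move; the robot and the scene stay as the last step left them, time stands still between calls to the robot, and variables do not carry over. Pictures are saved under pics/ and viewed, and the job is handed in when it is done.

```bash
mkdir -p pics; ls; python3 - <<'E'
from bench import env
import cv2
o=env.get_obs();print(o)
for n in("scene","side","wrist"):
    im,d=env.camera(n);cv2.imwrite(f"pics/{n}0.png",im);p=env.camera_params(n);print(n,p)
E
```

```text
pics
{'t': 0.0, 'joints': array([ 8.84426497e+01,  1.46519837e+01,  6.13067326e+00, -2.51704160e-02,
       -8.15837062e+01, -1.63050441e+01]), 'qd': array([-0.04716031, -0.12613743, -0.02052566, -0.00445748, -0.02093949,
       -0.00365219]), 'joint_efforts': array([ 1.21980014e-03, -3.86629236e+01,  2.37942302e+01,  5.36493301e+00,
       -6.12654214e-03,  7.65165765e-06]), 'tcp_pos': array([0.1685194 , 0.52302464, 0.23041099]), 'orientation': array([-1.79994408e+02, -1.07782340e-01, -1.07866107e+02]), 'ft_force': array([-0.65004053,  0.13631586, -0.44045419]), 'wrist_torque': array([-0.00795068, -0.02896482,  0.007839  ]), 'grip_width': 0.08577267573755308}
scene {'fov_y': 46.292766980018044, 'cx': 280.6348093555776, 'cy': 211.18528359056077, 'k1': -0.00574191002690981, 'cam_to_world': array([[-9.13980933e-04, -8.28686583e-01,  5.59712169e-01,
         1.23791835e+00],
       [ 9.99973387e-01,  3.29388677e-03,  6.50969656e-03,
         1.35478510e-01],
       [-7.23812671e-03,  5.59703222e-01,  8.28661519e-01,
         1.14188823e+00],
       [ 0.00000000e+00,  0.00000000e+00,  0.00000000e+00,
         1.00000000e+00]])}
side {'fov_y': 57.11872304107359, 'cx': 271.3689483511839, 'cy': 211.32307542652129, 'k1': 0.03193682553047998, 'cam_to_world': array([[-0.99752356,  0.05140878, -0.04799882,  0.48965091],
       [-0.07018932, -0.68401201,  0.7260861 ,  0.81117515],
       [ 0.00449543,  0.727657  ,  0.68592644,  0.69484634],
       [ 0.        ,  0.        ,  0.        ,  1.        ]])}
wrist {'fov_y': 70.64775217012146, 'cx': 282.16195628084853, 'cy': 212.02154489991642, 'k1': -0.014537520888254551, 'cam_to_world': array([[-0.30718109,  0.9089476 ,  0.28187594,  0.23906826],
       [-0.95164826, -0.294117  , -0.08866102,  0.4997151 ],
       [ 0.00231629, -0.29548173,  0.95534558,  0.37295351],
       [ 0.        ,  0.        ,  0.        ,  1.        ]])}
```

View pics/scene0.png

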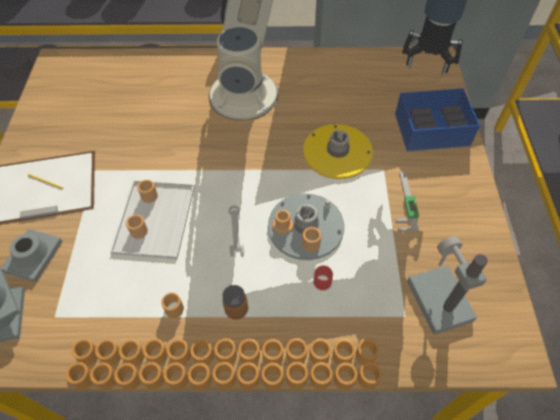

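View pics/side0.png

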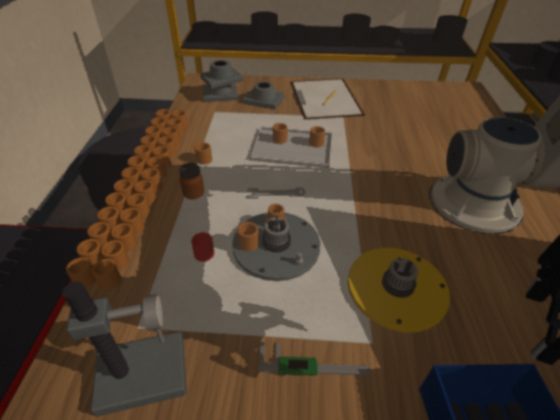

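View pics/wrist0.png

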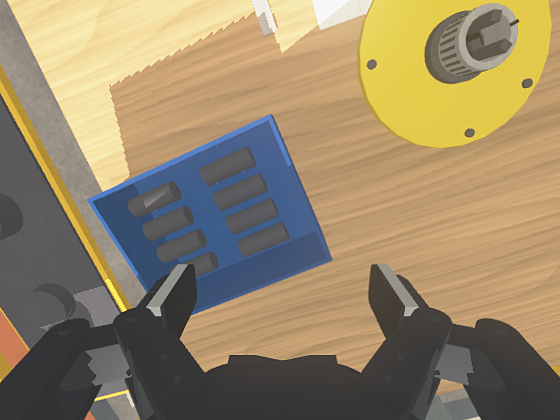

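```bash
cat > h.py <<'E'
import numpy as np, cv2
from bench import env
from scipy.spatial.transform import Rotation as R
def K(p):
    f=210/np.tan(np.radians(p["fov_y"])/2); return np.array([[f,0,p["cx"]],[0,f,p["cy"]],[0,0,1]]), np.array([p["k1"],0,0,0,0.])
def cloud(n,im=None,d=None,p=None):
    if p is None: p=env.camera_params(n)
    if d is None: im,d=env.camera(n)
    k,dist=K(p); v,u=np.mgrid[:420,:560]
    s=cv2.undistortPoints(np.stack([u,v],-1).reshape(-1,1,2).astype(np.float64),k,dist).reshape(420,560,2)
    pc=np.stack([s[...,0]*d,-s[...,1]*d,-d],-1)
    T=p["cam_to_world"]; return im,d,pc@T[:3,:3].T+T[:3,3],p
def proj(p,X):
    T=p["cam_to_world"]; c=(np.atleast_2d(X)-T[:3,3])@T[:3,:3]
    k,dist=K(p); return cv2.projectPoints((c*[1,-1,-1]).reshape(-1,1,3),np.zeros(3),np.zeros(3),k,dist)[0].reshape(-1,2)
def crop(im,x0,y0,x1,y1,s,f): cv2.imwrite(f,cv2.resize(im[y0:y1,x0:x1],None,fx=s,fy=s,interpolation=cv2.INTER_CUBIC))
def fitc(P):  # circle lsq
    A=np.c_[2*P,np.ones(len(P))]; s=np.linalg.lstsq(A,(P**2).sum(1),rcond=None)[0]; return s[0],s[1],np.sqrt(s[2]+s[0]**2+s[1]**2)
E
python3 - <<'E'
from h import *
C={}
for n in("scene","side"):
    im,d,w,p=cloud(n); C[n]=(im,w); np.savez(f"{n}.npz",im=im,d=d,w=w)
    print(n,w[..., 2][(w[...,0]>.45)&(w[...,0]<.5)&(w[...,1]>.0)&(w[...,1]<.1)&(abs(w[...,2])<.01)].mean())
for n,pts in (("scene",[(305,225),(155,220),(283,218),(312,238),(307,212),(326,205),(235,230),(148,187),(136,223)]),("side",[(278,240),(248,235),(276,212),(299,258)])):
    for u,v in pts: print(n,(u,v),C[n][1][v,u].round(3))
crop(C["scene"][0],255,180,355,260,8,"pics/sc_chuck.png")
crop(C["side"][0],225,190,325,280,8,"pics/sd_chuck.png")
E
```

```text
scene 0.002323855606128871
side 0.0009299144842887457
scene (305, 225) [0.547 0.191 0.054]
scene (155, 220) [ 0.497 -0.222  0.003]
scene (283, 218) [0.511 0.133 0.033]
scene (312, 238) [0.567 0.21  0.02 ]
scene (307, 212) [0.527 0.196 0.085]
scene (326, 205) [0.471 0.251 0.036]
scene (235, 230) [0.531 0.002 0.004]
scene (148, 187) [ 0.399 -0.251  0.024]
scene (136, 223) [ 0.52  -0.265  0.024]
side (278, 240) [0.513 0.222 0.051]
side (248, 235) [0.58  0.225 0.065]
side (276, 212) [0.524 0.118 0.038]
side (299, 258) [0.464 0.26  0.038]
```

View pics/sc_chuck.png

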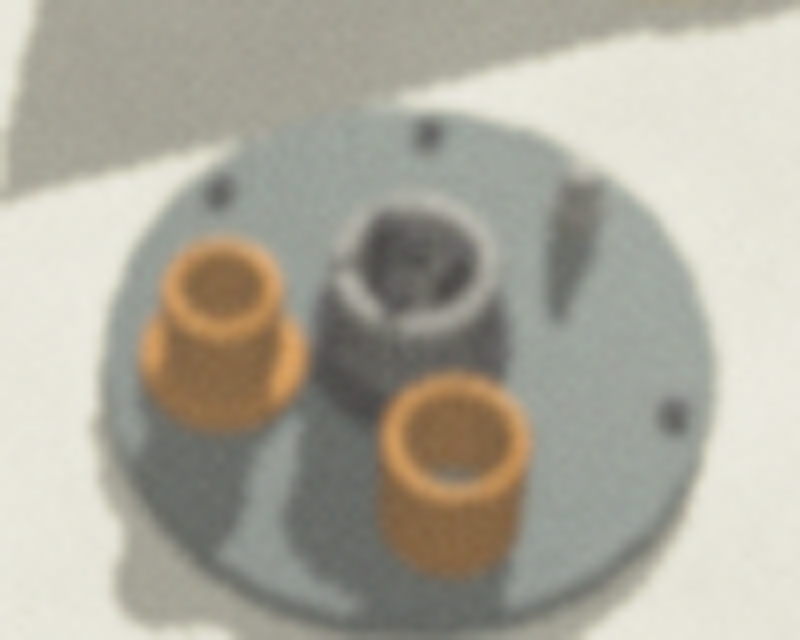

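View pics/sd_chuck.png

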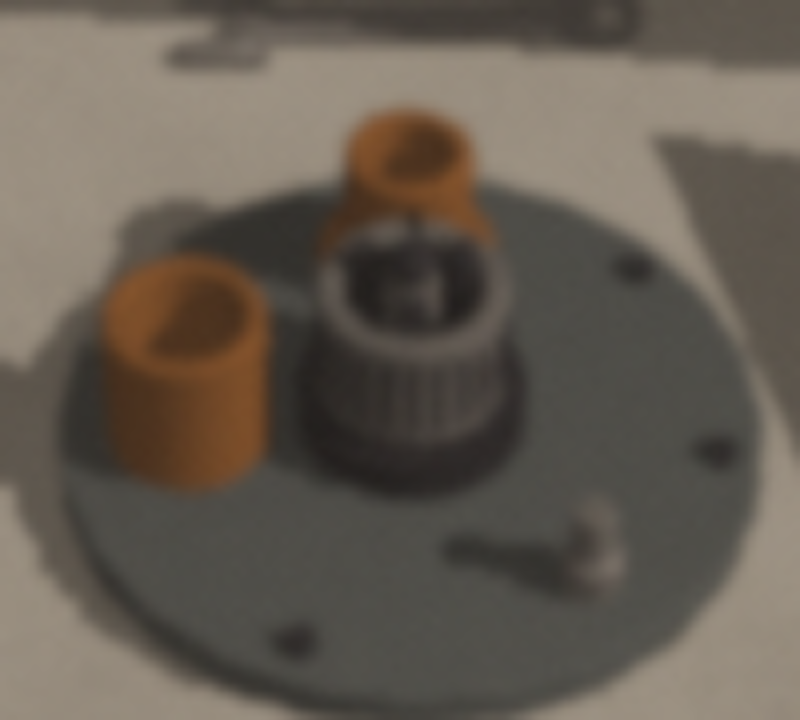

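```bash
python3 - <<'E'
from h import *
W=[];I=[]
for n in("scene","side"):
    a=np.load(n+".npz"); W.append(a["w"][a["d"]>0]); I.append(a["im"][a["d"]>0])
for k in range(2):
    w=W[k]; m=np.zeros((520,800,3),np.uint8)
    # heightmap 1px=1mm, y from -.4 to .4, x .25..0.77
    s=(w[:,0]>.25)&(w[:,0]<.77)&(abs(w[:,1]+0)<.4)&(w[:,2]<.2)
    for (x,y,z),c in zip(w[s],I[k][s]):
        cv2.circle(m,(int((y+.4)*1000),int((x-.25)*1000)),1,tuple(int(q) for q in c),-1)
    cv2.imwrite(f"pics/top{k}.png",m)
w=np.vstack(W)
# tray rims: points near z 14mm
for zlo,zhi,name,x0,x1,y0,y1 in [(.042,.056,'traybush',.33,.62,-.36,-.12),(.055,.075,'chuck tops',.42,.68,.07,.31)]:
    q=w[(w[:,2]>zlo)&(w[:,2]<zhi)&(w[:,0]>x0)&(w[:,0]<x1)&(w[:,1]>y0)&(w[:,1]<y1)]
    n,l,st,ce=cv2.connectedComponentsWithStats(cv2.dilate(np.histogram2d(q[:,0],q[:,1],bins=[np.arange(x0,x1,.002),np.arange(y0,y1,.002)])[0].astype(bool).astype(np.uint8),np.ones((3,3))))
    print(name,[(round(x0+c[1]*.002,3),round(y0+c[0]*.002,3),s[4]) for c,s in zip(ce,st)][1:])
E
```

```text
traybush [(np.float64(0.417), np.float64(-0.249), np.int32(442)), (np.float64(0.535), np.float64(-0.259), np.int32(466))]
chuck tops [(np.float64(0.519), np.float64(0.195), np.int32(734)), (np.float64(0.524), np.float64(0.131), np.int32(353)), (np.float64(0.583), np.float64(0.206), np.int32(443)), (np.float64(0.668), np.float64(0.222), np.int32(9))]
```

```bash
python3 -m jog '[{"dx":20,"dy":-46,"rz":-3},{"dx":40,"dy":-93,"rz":-6},{"dx":60,"dy":-139,"rz":-9},{"dx":80,"dy":-186,"rz":-12},{"dx":100,"dy":-232,"rz":-15},{"dx":120,"dy":-278,"rz":-18},{"dx":140,"dy":-325,"rz":-21},{"dx":160,"dy":-371,"rz":-24},{"dx":180,"dy":-418,"rz":-26},{"dx":200,"dy":-464,"rz":-28},{"dx":200,"dy":-464,"rz":-28},{"dx":200,"dy":-464,"rz":-28}]' 1 60
cat > look.py <<'E'
import sys
from h import *
tag=sys.argv[1]
o=env.get_obs(); p=env.camera_params("wrist"); im,d=env.camera("wrist")
_,_,w,_=cloud("wrist",im,d,p)
import pickle; pickle.dump((o,p,im,d,w),open(tag+".pkl","wb")); cv2.imwrite(f"pics/{tag}.png",im)
print(o["t"],o["tcp_pos"],o["orientation"],o["grip_width"],o["ft_force"])
E
python3 look.py w1
```

```text
0.25 [0.16865477 0.52328152 0.23086881] [-1.79994794e+02 -5.04113149e-02 -1.07868817e+02] 0.08557694652336272 [-0.19182125  0.24593867  0.94699316]invalid input at $[0]: expected keys dx, dy, dz, rx, ry, rz
```

View pics/w1.png

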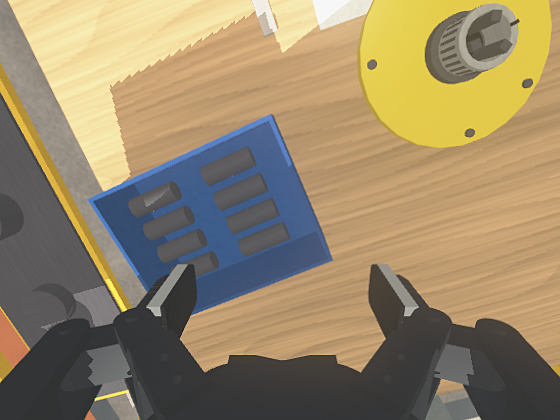

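View pics/top0.png

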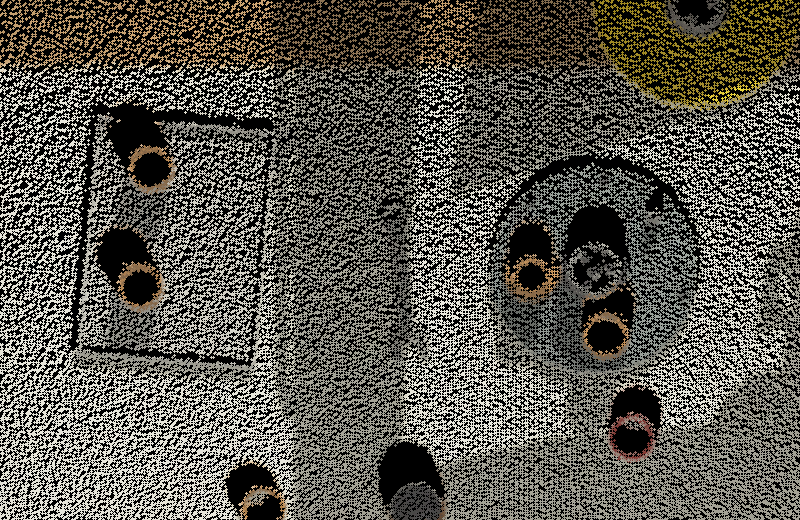

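```bash
python3 -m jog '[{"dx":20,"dy":-46,"dz":0,"rx":0,"ry":0,"rz":-3},{"dx":40,"dy":-93,"dz":0,"rx":0,"ry":0,"rz":-6},{"dx":60,"dy":-139,"dz":0,"rx":0,"ry":0,"rz":-9},{"dx":80,"dy":-186,"dz":0,"rx":0,"ry":0,"rz":-12},{"dx":100,"dy":-232,"dz":0,"rx":0,"ry":0,"rz":-15},{"dx":120,"dy":-278,"dz":0,"rx":0,"ry":0,"rz":-18},{"dx":140,"dy":-325,"dz":0,"rx":0,"ry":0,"rz":-21},{"dx":160,"dy":-371,"dz":0,"rx":0,"ry":0,"rz":-24},{"dx":180,"dy":-418,"dz":0,"rx":0,"ry":0,"rz":-26},{"dx":200,"dy":-464,"dz":0,"rx":0,"ry":0,"rz":-28},{"dx":200,"dy":-464,"dz":0,"rx":0,"ry":0,"rz":-28},{"dx":200,"dy":-464,"dz":0,"rx":0,"ry":0,"rz":-28}]' 1 60
python3 look.py w2
```

```text
t: 1.8
tcp_pos: [0.5488, 0.1906, 0.2308]
orientation: [180.0, -0.0, -79.9]
ft_force: [0.4, -0.5, -0.2]
grip_width: 0.0857
1.8 [0.54880633 0.19056502 0.23084875] [ 1.79951726e+02 -3.11334858e-02 -7.99126624e+01] 0.08567169027470226 [ 0.43427577 -0.47107136 -0.22367334]
```

View pics/w2.png

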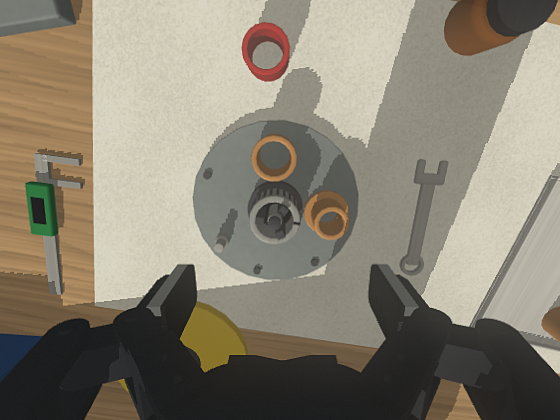

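```bash
cat > fit.py <<'E'
import sys,pickle
from h import *
from scipy.optimize import least_squares
def ann(w,c,z,ri,ro,zt=.004,it=6):
    c=np.array(c,float)
    P=w.reshape(-1,3); P=P[abs(P[:,2]-z)<zt]
    for _ in range(it):
        q=P[np.linalg.norm(P[:,:2]-c,axis=1)<ro+.006]
        f=lambda c:np.maximum(0,np.linalg.norm(q[:,:2]-c,axis=1)-ro)+np.maximum(0,ri-np.linalg.norm(q[:,:2]-c,axis=1))
        c=least_squares(f,c,loss='soft_l1',f_scale=.001).x
    return c.round(4),len(q),q[:,2].mean().round(4)
if __name__=="__main__":
    o,p,im,d,w=pickle.load(open(sys.argv[1]+".pkl","rb"))
    print("plain",ann(w,(.583,.206),.065,.018,.024))
    print("flang",ann(w,(.524,.131),.063,.014,.020))
    print("sleeve",ann(w,(.519,.195),.070,.02,.028))
    q=w.reshape(-1,3);q=q[(abs(q[:,2]-.015)<.004)&(np.linalg.norm(q[:,:2]-[.519,.195],axis=1)<.13)]
    print("base",(q[:,:2].max(0)+q[:,:2].min(0))/2,np.ptp(q[:,:2],axis=0),q[:,2].mean())
    crop(im,180,110,370,290,4,"pics/zoom.png")
E
python3 fit.py w2
python3 - <<'E'
from fit import *
for n in("scene","side"):
    w=np.load(n+".npz")["w"]
    print(n,ann(w,(.583,.206),.065,.018,.024),ann(w,(.524,.131),.063,.014,.020),ann(w,(.519,.195),.070,.02,.028),ann(w,(.417,-.249),.054,.018,.024),ann(w,(.535,-.259),.054,.018,.024))
E
```

```text
plain (array([0.5826, 0.2048]), 748, np.float64(0.0646))
flang (array([0.5234, 0.1298]), 514, np.float64(0.0626))
sleeve (array([0.517 , 0.1929]), 1002, np.float64(0.0699))
base [0.51863032 0.19293122] [0.20747568 0.20830207] 0.015084734460498024
scene (array([0.5848, 0.2057]), 116, np.float64(0.0654)) (array([0.5258, 0.1312]), 92, np.float64(0.0634)) (array([0.5199, 0.1929]), 161, np.float64(0.0704)) (array([ 0.4189, -0.2491]), 101, np.float64(0.0542)) (array([ 0.5367, -0.2601]), 117, np.float64(0.0537))
side (array([0.583 , 0.2072]), 135, np.float64(0.0643)) (array([0.5244, 0.1329]), 94, np.float64(0.0621)) (array([0.5185, 0.1962]), 201, np.float64(0.0696)) (array([ 0.4174, -0.2484]), 60, np.float64(0.0526)) (array([ 0.535 , -0.2569]), 60, np.float64(0.0528))
```

View pics/zoom.png

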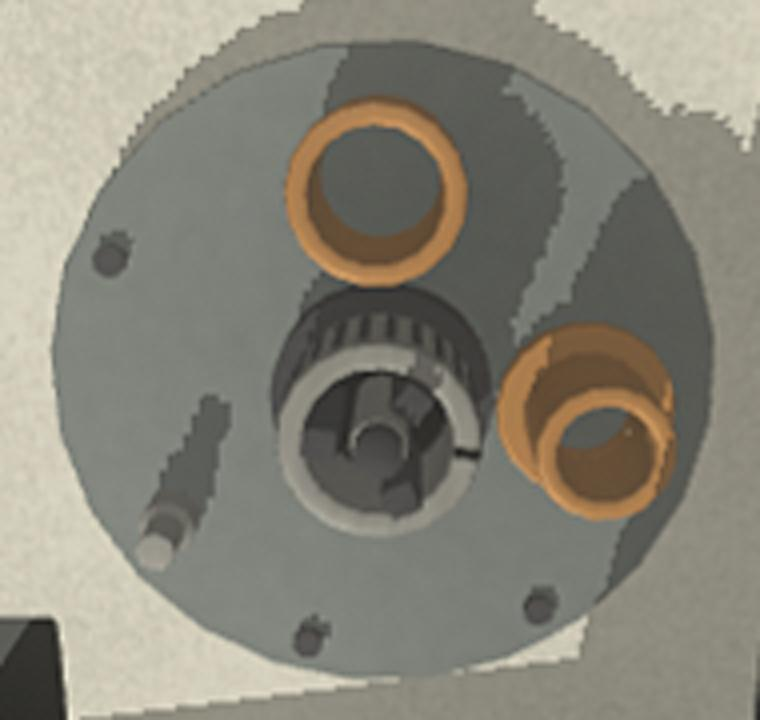

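```bash
python3 -m jog '[{"dx":-4,"dy":-18,"dz":25,"rx":0,"ry":0,"rz":0},{"dx":-8.5,"dy":-36,"dz":60,"rx":0,"ry":0,"rz":0},{"dx":-8.5,"dy":-36,"dz":100,"rx":0,"ry":0,"rz":0},{"dx":-8.5,"dy":-36,"dz":130,"rx":0,"ry":0,"rz":0},{"dx":-8.5,"dy":-36,"dz":155,"rx":0,"ry":0,"rz":0},{"dx":-8.5,"dy":-36,"dz":175,"rx":0,"ry":0,"rz":0},{"dx":-8.5,"dy":-36,"dz":190,"rx":0,"ry":0,"rz":0},{"dx":-8.5,"dy":-36,"dz":200,"rx":0,"ry":0,"rz":0},{"dx":-8.5,"dy":-36,"dz":205,"rx":0,"ry":0,"rz":0},{"dx":-8.5,"dy":-36,"dz":205,"rx":0,"ry":0,"rz":0}]' 1 60
python3 look.py w3
python3 - <<'E'
from h import *
im,d=env.camera("side"); crop(im,200,150,360,290,5,"pics/s3.png")
E
```

```text
t: 3.1
tcp_pos: [0.5825, 0.2057, 0.0262]
orientation: [180.0, -0.0, -79.8]
ft_force: [-0.4, -0.4, 0.2]
grip_width: 0.0856
3.1 [0.58249645 0.20572105 0.02624872] [ 1.79989977e+02 -2.17502052e-02 -7.98473635e+01] 0.08559839577260231 [-0.4370946  -0.3670313   0.22156818]
```

View pics/s3.png

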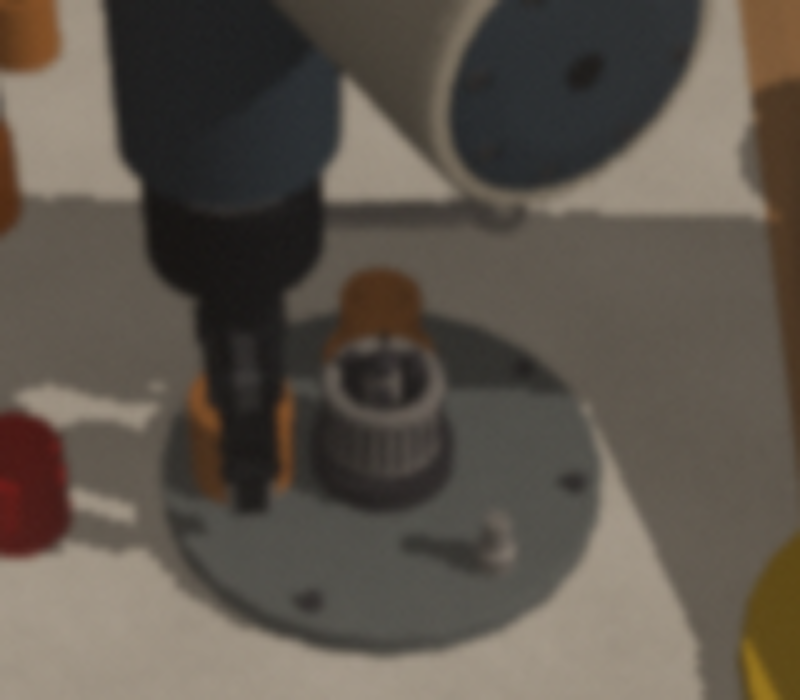

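View pics/w3.png

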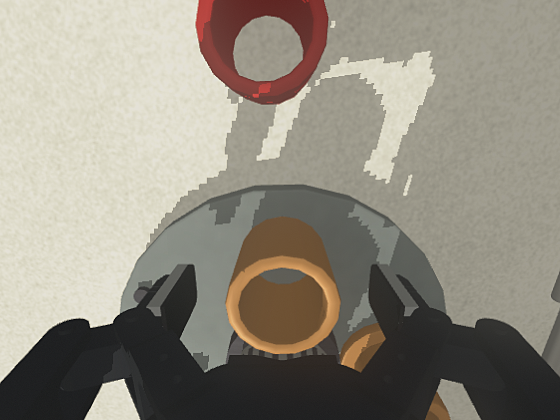

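```bash
python3 -m jog '[{"dx":0,"dy":0,"dz":0,"rx":0,"ry":0,"rz":0},{"dx":0,"dy":0,"dz":0,"rx":0,"ry":0,"rz":0},{"dx":0,"dy":0,"dz":0,"rx":0,"ry":0,"rz":0},{"dx":0,"dy":0,"dz":0,"rx":0,"ry":0,"rz":0},{"dx":0,"dy":0,"dz":0,"rx":0,"ry":0,"rz":0},{"dx":0,"dy":0,"dz":0,"rx":0,"ry":0,"rz":0}]' 0 60
```

```text
t: 3.95
tcp_pos: [0.5833, 0.2058, 0.0275]
orientation: [-179.9, -0.0, -79.8]
ft_force: [-0.3, -1.3, 5.9]
grip_width: 0.0469
```

```bash
python3 -m jog '[{"dx":0,"dy":0,"dz":-10,"rx":0,"ry":0,"rz":0},{"dx":0,"dy":0,"dz":-30,"rx":0,"ry":0,"rz":0},{"dx":0,"dy":0,"dz":-65,"rx":0,"ry":0,"rz":0},{"dx":0,"dy":0,"dz":-105,"rx":0,"ry":0,"rz":0},{"dx":0,"dy":0,"dz":-130,"rx":0,"ry":0,"rz":0},{"dx":0,"dy":0,"dz":-140,"rx":0,"ry":0,"rz":0}]'
python3 -m jog '[{"dx":25,"dy":15,"dz":0,"rx":0,"ry":0,"rz":8},{"dx":60,"dy":36,"dz":0,"rx":0,"ry":0,"rz":18},{"dx":95,"dy":58,"dz":0,"rx":0,"ry":0,"rz":28},{"dx":130,"dy":79,"dz":0,"rx":0,"ry":0,"rz":38},{"dx":165,"dy":100,"dz":0,"rx":0,"ry":0,"rz":48},{"dx":200,"dy":122,"dz":0,"rx":0,"ry":0,"rz":58},{"dx":235,"dy":143,"dz":0,"rx":0,"ry":0,"rz":68},{"dx":270,"dy":164,"dz":0,"rx":0,"ry":0,"rz":78},{"dx":305,"dy":186,"dz":0,"rx":0,"ry":0,"rz":88},{"dx":335,"dy":204,"dz":0,"rx":0,"ry":0,"rz":97},{"dx":352,"dy":214,"dz":0,"rx":0,"ry":0,"rz":105},{"dx":352,"dy":214,"dz":0,"rx":0,"ry":0,"rz":105.5}]'
python3 look.py w4
```

```text
t: 4.7
tcp_pos: [0.5832, 0.2061, 0.1688]
orientation: [-179.8, 0.0, -79.8]
ft_force: [0.7, -0.2, -2.7]
grip_width: 0.0466
t: 6.2
tcp_pos: [0.4334, -0.1787, 0.1667]
orientation: [179.9, 0.0, 174.5]
ft_force: [-0.2, 0.6, -3.5]
grip_width: 0.047
6.2 [ 0.43343526 -0.17870271  0.16667488] [1.79865749e+02 3.62941543e-02 1.74513301e+02] 0.046973177947773226 [-0.21940377  0.55718188 -3.49379365]
```

View pics/w4.png

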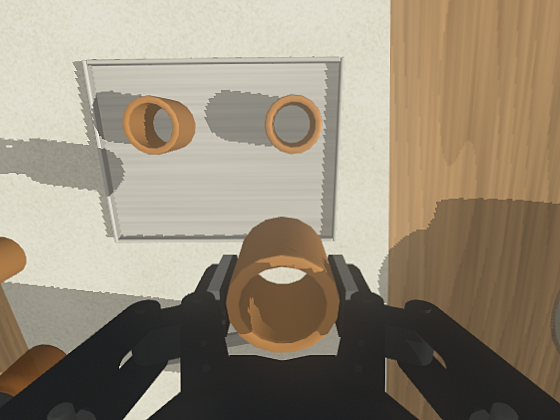

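```bash
python3 - <<'E'
import pickle
from fit import *
o,p,im,d,w=pickle.load(open("w4.pkl","rb"))
k,dist=K(p);T=p["cam_to_world"]
def at(u,v,z):
    s=cv2.undistortPoints(np.array([[[u,v]]],float),k,dist)[0,0]; r=T[:3,:3]@[s[0],-s[1],-1]; return (T[:3,3]+r*(z-T[2,3])/r[2])[:2]
c=np.array([at(*q,.014) for q in [(341,57),(82,62),(115,241),(334,241)]]);print(c.round(4),c.mean(0))
print(np.linalg.norm(np.diff(c[[0,1,2,3,0]],axis=0),axis=1))
print(ann(w,(.418,-.249),.054,.018,.024),ann(w,(.536,-.259),.054,.018,.024))
# floor height & held bush
q=w.reshape(-1,3); q=q[(q[:,2]>.08)&(np.linalg.norm(q[:,:2]-o["tcp_pos"][:2],axis=1)<.03)]; print("held top z",np.percentile(q[:,2],[50,90,95,99]))
for X in [(0.4354,-.1781,.004),(0.5449,-.1883,.004)]: print(proj(p,X))
E
```

```text
[[ 0.3668 -0.3037]
 [ 0.6008 -0.3229]
 [ 0.6161 -0.1483]
 [ 0.3812 -0.1256]] [ 0.49123092 -0.22513396]
[0.23471108 0.17527695 0.23595564 0.17869802]
(array([ 0.4159, -0.25  ]), 1188, np.float64(0.0534)) (array([ 0.5341, -0.2609]), 1214, np.float64(0.0531))
held top z [0.23999472 0.26078422 0.26363779 0.26566246]
[[279.09919385 196.24045066]]
[[175.46630493 196.64123373]]
```

```bash
python3 -m jog '[{"dx":0,"dy":0,"dz":20,"rx":0,"ry":0,"rz":0},{"dx":0,"dy":0,"dz":55,"rx":0,"ry":0,"rz":0},{"dx":0,"dy":0,"dz":90,"rx":0,"ry":0,"rz":0},{"dx":0,"dy":0,"dz":118,"rx":0,"ry":0,"rz":0},{"dx":0,"dy":0,"dz":134,"rx":0,"ry":0,"rz":0},{"dx":0,"dy":0,"dz":143,"rx":0,"ry":0,"rz":0},{"dx":0,"dy":0,"dz":147,"rx":0,"ry":0,"rz":0},{"dx":0,"dy":0,"dz":149,"rx":0,"ry":0,"rz":0},{"dx":0,"dy":0,"dz":149,"rx":0,"ry":0,"rz":0}]'
```

```text
t: 7.38
tcp_pos: [0.4345, -0.1778, 0.0182]
orientation: [179.9, 0.1, 174.6]
ft_force: [-0.3, 1.1, -2.3]
grip_width: 0.0467
```

```bash
python3 -m jog '[{"dx":0,"dy":0,"dz":1,"rx":0,"ry":0,"rz":0},{"dx":0,"dy":0,"dz":1,"rx":0,"ry":0,"rz":0}]'
```

```text
t: 7.62
tcp_pos: [0.4346, -0.1778, 0.0174]
orientation: [179.9, 0.1, 174.6]
ft_force: [-0.2, 0.5, -2.0]
grip_width: 0.0468
```

```bash
python3 -m jog '[{"dx":0,"dy":0,"dz":1,"rx":0,"ry":0,"rz":0},{"dx":0,"dy":0,"dz":1.5,"rx":0,"ry":0,"rz":0}]'; python3 -m jog '[{"dx":0,"dy":0,"dz":0.5,"rx":0,"ry":0,"rz":0},{"dx":0,"dy":0,"dz":1,"rx":0,"ry":0,"rz":0}]'
```

```text
t: 7.88
tcp_pos: [0.4348, -0.1778, 0.0165]
orientation: [179.9, 0.2, 174.7]
ft_force: [-3.8, 4.1, 7.8]
grip_width: 0.047
t: 8.12
tcp_pos: [0.4348, -0.1778, 0.0165]
orientation: [179.9, 0.2, 174.7]
ft_force: [-4.2, 4.8, 13.6]
grip_width: 0.0469
```

```bash
python3 -m jog '[{"dx":0,"dy":0,"dz":0,"rx":0,"ry":0,"rz":0},{"dx":0,"dy":0,"dz":0,"rx":0,"ry":0,"rz":0},{"dx":0,"dy":0,"dz":0,"rx":0,"ry":0,"rz":0},{"dx":0,"dy":0,"dz":0,"rx":0,"ry":0,"rz":0},{"dx":0,"dy":0,"dz":-30,"rx":0,"ry":0,"rz":0},{"dx":0,"dy":0,"dz":-80,"rx":0,"ry":0,"rz":0},{"dx":0,"dy":0,"dz":-140,"rx":0,"ry":0,"rz":0},{"dx":0,"dy":0,"dz":-160,"rx":0,"ry":0,"rz":0},{"dx":0,"dy":0,"dz":-160,"rx":0,"ry":0,"rz":0}]' 1
python3 - <<'E'
from fit import *
im,d,w,p=cloud("scene"); print(ann(w,(.435,-.178),.054,.018,.024)); crop(im,100,160,260,280,5,"pics/s5.png")
E
```

```text
t: 9.25
tcp_pos: [0.4353, -0.1782, 0.1781]
orientation: [179.9, 0.4, 174.7]
ft_force: [0.7, -0.2, -1.6]
grip_width: 0.0851
(array([ 0.436 , -0.1781]), 104, np.float64(0.0537))
```

View pics/s5.png

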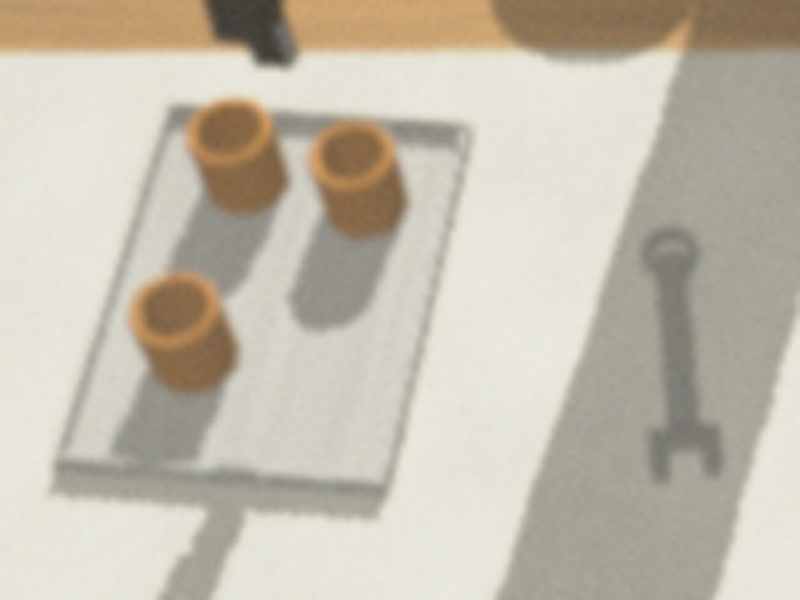

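```bash
python3 -m jog '[{"dx":-6,"dy":30,"dz":0,"rx":0,"ry":0,"rz":-2},{"dx":-15,"dy":80,"dz":0,"rx":0,"ry":0,"rz":-4},{"dx":-26,"dy":135,"dz":0,"rx":0,"ry":0,"rz":-6},{"dx":-37,"dy":190,"dz":0,"rx":0,"ry":0,"rz":-8},{"dx":-47,"dy":245,"dz":0,"rx":0,"ry":0,"rz":-10},{"dx":-55,"dy":290,"dz":0,"rx":0,"ry":0,"rz":-11},{"dx":-60,"dy":316,"dz":0,"rx":0,"ry":0,"rz":-11},{"dx":-60,"dy":316,"dz":0,"rx":0,"ry":0,"rz":-11},{"dx":-60,"dy":316,"dz":0,"rx":0,"ry":0,"rz":-11}]'
python3 look.py w6; python3 fit.py w6
```

```text
t: 10.42
tcp_pos: [0.523, 0.1303, 0.1768]
orientation: [179.9, 0.2, -174.4]
ft_force: [0.3, -0.7, -0.1]
grip_width: 0.0858
10.425 [0.523035   0.13032312 0.17679387] [ 1.79939764e+02  1.56364883e-01 -1.74371317e+02] 0.0857545571076591 [ 0.30026998 -0.66348073 -0.08110512]
plain (array([0.583, 0.206]), 0, np.float64(nan))
flang (array([0.5232, 0.1302]), 759, np.float64(0.0624))
sleeve (array([0.5179, 0.1948]), 1311, np.float64(0.0694))
base [0.51794476 0.1936786 ] [0.20888449 0.20913477] 0.014755480555597977fit.py:11: RuntimeWarning: Mean of empty slice.
  return c.round(4),len(q),q[:,2].mean().round(4)
  ret = ret.dtype.type(ret / rcount)
```

View pics/w6.png

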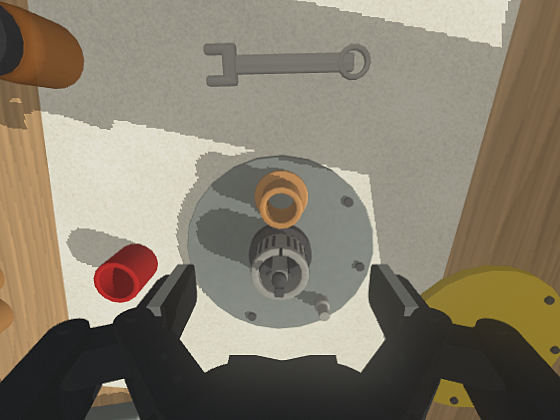

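```bash
python3 -m jog '[{"dx":0,"dy":0,"dz":25,"rx":0,"ry":0,"rz":0},{"dx":0,"dy":0,"dz":60,"rx":0,"ry":0,"rz":0},{"dx":0,"dy":0,"dz":95,"rx":0,"ry":0,"rz":0},{"dx":0,"dy":0,"dz":120,"rx":0,"ry":0,"rz":0},{"dx":0,"dy":0,"dz":135,"rx":0,"ry":0,"rz":0},{"dx":0,"dy":0,"dz":143,"rx":0,"ry":0,"rz":0},{"dx":0,"dy":0,"dz":147,"rx":0,"ry":0,"rz":0},{"dx":0,"dy":0,"dz":147,"rx":0,"ry":0,"rz":0}]'
python3 look.py w7
```

```text
t: 11.48
tcp_pos: [0.5239, 0.1304, 0.0306]
orientation: [179.9, 0.2, -174.4]
ft_force: [-0.4, -0.4, -0.1]
grip_width: 0.0855
11.475 [0.52393363 0.13044211 0.03056203] [ 179.91191285    0.2364583  -174.39421181] 0.08549069850532015 [-0.43295802 -0.43940649 -0.05287333]
```

View pics/w7.png

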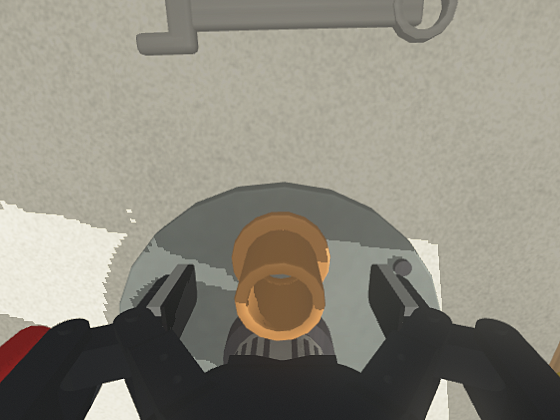

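Bush is centred between the pads (bush centre column ~282, pads at 195 and 370). Closing, then lifting.

```bash
python3 -m jog '[{"dx":0,"dy":0,"dz":0,"rx":0,"ry":0,"rz":0},{"dx":0,"dy":0,"dz":0,"rx":0,"ry":0,"rz":0},{"dx":0,"dy":0,"dz":0,"rx":0,"ry":0,"rz":0},{"dx":0,"dy":0,"dz":0,"rx":0,"ry":0,"rz":0},{"dx":0,"dy":0,"dz":0,"rx":0,"ry":0,"rz":0},{"dx":0,"dy":0,"dz":0,"rx":0,"ry":0,"rz":0},{"dx":0,"dy":0,"dz":0,"rx":0,"ry":0,"rz":0}]' 0 60
python3 -m jog '[{"dx":0,"dy":0,"dz":-10,"rx":0,"ry":0,"rz":0},{"dx":0,"dy":0,"dz":-30,"rx":0,"ry":0,"rz":0},{"dx":0,"dy":0,"dz":-65,"rx":0,"ry":0,"rz":0},{"dx":0,"dy":0,"dz":-105,"rx":0,"ry":0,"rz":0},{"dx":0,"dy":0,"dz":-130,"rx":0,"ry":0,"rz":0},{"dx":0,"dy":0,"dz":-140,"rx":0,"ry":0,"rz":0},{"dx":0,"dy":0,"dz":-140,"rx":0,"ry":0,"rz":0}]'
```

```text
t: 12.4
tcp_pos: [0.5246, 0.1307, 0.0315]
orientation: [179.9, 0.3, -174.4]
ft_force: [-0.4, 0.2, 6.2]
grip_width: 0.0388
t: 13.28
tcp_pos: [0.5235, 0.1305, 0.1712]
orientation: [179.9, 0.3, -174.4]
ft_force: [-0.1, -0.0, -3.3]
grip_width: 0.0388
```

```bash
python3 -m jog '[{"dx":1,"dy":-25,"dz":0,"rx":0,"ry":0,"rz":1},{"dx":2,"dy":-65,"dz":0,"rx":0,"ry":0,"rz":3},{"dx":3,"dy":-110,"dz":0,"rx":0,"ry":0,"rz":5},{"dx":5,"dy":-160,"dz":0,"rx":0,"ry":0,"rz":7},{"dx":6,"dy":-210,"dz":0,"rx":0,"ry":0,"rz":9},{"dx":7,"dy":-260,"dz":0,"rx":0,"ry":0,"rz":10},{"dx":8,"dy":-300,"dz":0,"rx":0,"ry":0,"rz":11},{"dx":8.5,"dy":-318,"dz":10,"rx":0,"ry":0,"rz":11},{"dx":8.5,"dy":-318,"dz":40,"rx":0,"ry":0,"rz":11},{"dx":8.5,"dy":-318,"dz":75,"rx":0,"ry":0,"rz":11},{"dx":8.5,"dy":-318,"dz":105,"rx":0,"ry":0,"rz":11},{"dx":8.5,"dy":-318,"dz":115,"rx":0,"ry":0,"rz":11}]'
python3 look.py w8
```

```text
t: 14.78
tcp_pos: [0.5445, -0.1856, 0.052]
orientation: [179.8, -0.1, 174.6]
ft_force: [-0.5, -0.5, -2.3]
grip_width: 0.0385
14.775 [ 0.54447229 -0.18563174  0.0520256 ] [ 1.79776392e+02 -8.93793860e-02  1.74634098e+02] 0.03853358684361052 [-0.54738788 -0.52311618 -2.26344154]
```

View pics/w8.png

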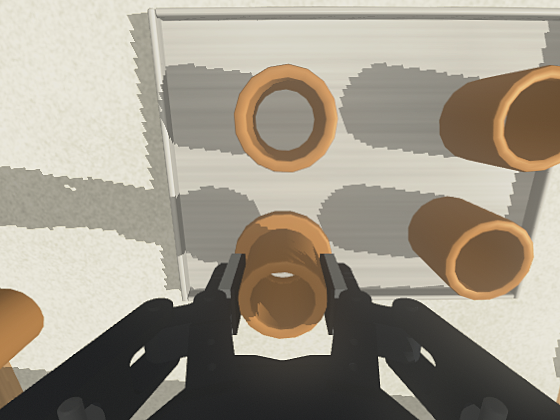

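```bash
python3 -m jog '[{"dx":0,"dy":0,"dz":12,"rx":0,"ry":0,"rz":0},{"dx":0,"dy":0,"dz":21,"rx":0,"ry":0,"rz":0},{"dx":0,"dy":0,"dz":27,"rx":0,"ry":0,"rz":0},{"dx":0,"dy":0,"dz":29.5,"rx":0,"ry":0,"rz":0},{"dx":0,"dy":0,"dz":29.5,"rx":0,"ry":0,"rz":0}]'; python3 -m jog '[{"dx":0,"dy":0,"dz":1,"rx":0,"ry":0,"rz":0},{"dx":0,"dy":0,"dz":1.5,"rx":0,"ry":0,"rz":0}]'
```

```text
t: 15.45
tcp_pos: [0.545, -0.1857, 0.0228]
orientation: [179.8, -0.0, 174.6]
ft_force: [-0.4, -1.1, -2.8]
grip_width: 0.0385
t: 15.7
tcp_pos: [0.5452, -0.1857, 0.0215]
orientation: [179.8, -0.0, 174.6]
ft_force: [0.2, -0.2, -2.3]
grip_width: 0.0388
```

```bash
python3 -m jog '[{"dx":0,"dy":0,"dz":1,"rx":0,"ry":0,"rz":0},{"dx":0,"dy":0,"dz":1.5,"rx":0,"ry":0,"rz":0}]'; python3 -m jog '[{"dx":0,"dy":0,"dz":0.5,"rx":0,"ry":0,"rz":0},{"dx":0,"dy":0,"dz":0.5,"rx":0,"ry":0,"rz":0}]'
```

```text
t: 15.95
tcp_pos: [0.5452, -0.1857, 0.0206]
orientation: [179.8, 0.0, 174.7]
ft_force: [-2.9, 2.2, 4.7]
grip_width: 0.0386
t: 16.2
tcp_pos: [0.5453, -0.1857, 0.0206]
orientation: [179.8, 0.0, 174.7]
ft_force: [-3.2, 1.4, 5.4]
grip_width: 0.0386
```

```bash
python3 -m jog '[{"dx":0,"dy":0,"dz":0,"rx":0,"ry":0,"rz":0},{"dx":0,"dy":0,"dz":0,"rx":0,"ry":0,"rz":0},{"dx":0,"dy":0,"dz":0,"rx":0,"ry":0,"rz":0},{"dx":0,"dy":0,"dz":0,"rx":0,"ry":0,"rz":0},{"dx":0,"dy":0,"dz":-30,"rx":0,"ry":0,"rz":0},{"dx":0,"dy":0,"dz":-80,"rx":0,"ry":0,"rz":0},{"dx":0,"dy":0,"dz":-140,"rx":0,"ry":0,"rz":0},{"dx":0,"dy":0,"dz":-160,"rx":0,"ry":0,"rz":0},{"dx":0,"dy":0,"dz":-160,"rx":0,"ry":0,"rz":0}]' 1
python3 - <<'E'
from fit import *
im,d,w,p=cloud("scene"); print(ann(w,(.435,-.178),.054,.018,.024),ann(w,(.545,-.186),.052,.014,.020)); crop(im,100,160,260,280,5,"pics/s9.png")
E
```

```text
t: 17.32
tcp_pos: [0.5461, -0.1864, 0.1825]
orientation: [179.8, 0.3, 174.7]
ft_force: [-0.3, -0.5, -0.2]
grip_width: 0.0851
(array([ 0.4355, -0.1784]), 100, np.float64(0.0541)) (array([ 0.546, -0.185]), 90, np.float64(0.0522))
```

View pics/s9.png

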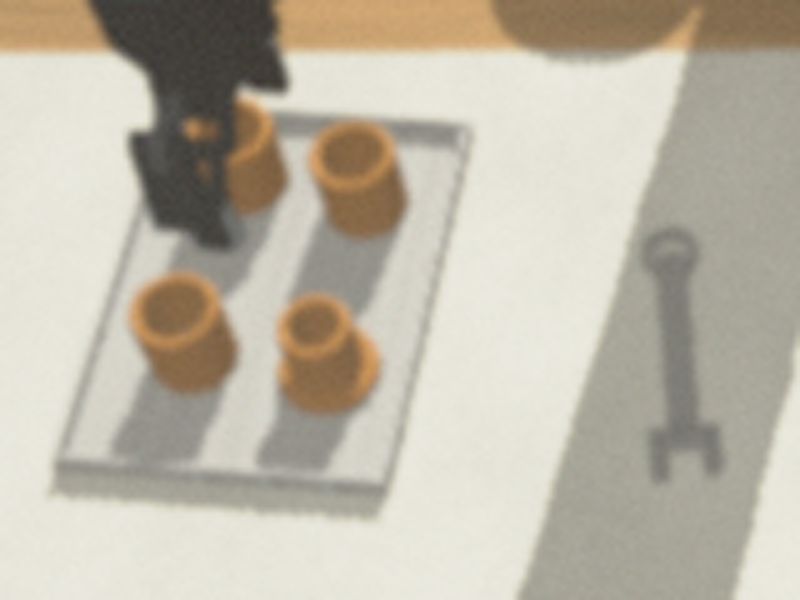

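```bash
python3 -m jog '[{"dx":5,"dy":30,"dz":0,"rx":0,"ry":0,"rz":-1},{"dx":13,"dy":80,"dz":0,"rx":0,"ry":0,"rz":-3},{"dx":22,"dy":135,"dz":0,"rx":0,"ry":0,"rz":-5},{"dx":32,"dy":190,"dz":0,"rx":0,"ry":0,"rz":-7},{"dx":41,"dy":245,"dz":0,"rx":0,"ry":0,"rz":-9},{"dx":50,"dy":300,"dz":0,"rx":0,"ry":0,"rz":-11},{"dx":58,"dy":345,"dz":0,"rx":0,"ry":0,"rz":-11},{"dx":63,"dy":375,"dz":0,"rx":0,"ry":0,"rz":-11},{"dx":63,"dy":375,"dz":0,"rx":0,"ry":0,"rz":-11},{"dx":63,"dy":375,"dz":0,"rx":0,"ry":0,"rz":-11}]' 1
python3 look.py w10; python3 fit.py w10 2>/dev/null
```

```text
t: 18.62
tcp_pos: [0.5168, 0.1925, 0.1806]
orientation: [179.9, -0.0, -174.3]
ft_force: [0.8, -0.6, 0.2]
grip_width: 0.0854
18.625 [0.5168304  0.19254127 0.18061835] [ 1.79862431e+02 -1.29619359e-02 -1.74348421e+02] 0.08539764963848726 [ 0.7793393  -0.59395202  0.18612756]
plain (array([0.583, 0.206]), 0, np.float64(nan))
flang (array([0.524, 0.131]), 0, np.float64(nan))
sleeve (array([0.518 , 0.1949]), 1461, np.float64(0.0696))
base [0.51806474 0.19286621] [0.20880515 0.20727588] 0.014841595804077757
```

View pics/w10.png

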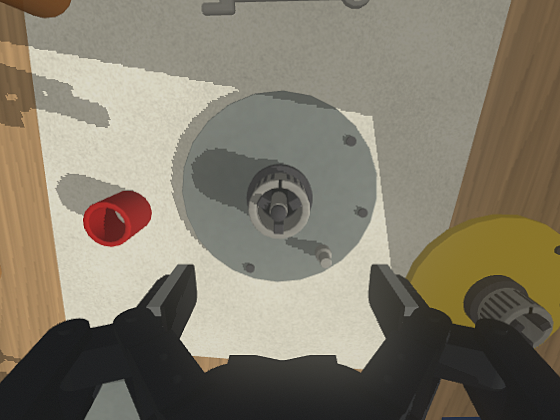

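```bash
python3 -m jog '[{"dx":-1,"dy":1,"dz":25,"rx":0,"ry":0,"rz":0},{"dx":-1.3,"dy":1.2,"dz":60,"rx":0,"ry":0,"rz":0},{"dx":-1.3,"dy":1.2,"dz":90,"rx":0,"ry":0,"rz":0},{"dx":-1.3,"dy":1.2,"dz":115,"rx":0,"ry":0,"rz":0},{"dx":-1.3,"dy":1.2,"dz":133,"rx":0,"ry":0,"rz":0},{"dx":-1.3,"dy":1.2,"dz":143,"rx":0,"ry":0,"rz":0},{"dx":-1.3,"dy":1.2,"dz":148.5,"rx":0,"ry":0,"rz":0},{"dx":-1.3,"dy":1.2,"dz":148.5,"rx":0,"ry":0,"rz":0}]'
python3 look.py w11
```

```text
t: 19.68
tcp_pos: [0.5184, 0.1938, 0.0326]
orientation: [179.8, 0.0, -174.4]
ft_force: [0.2, 0.1, 0.7]
grip_width: 0.0853
19.675 [0.51838928 0.19383248 0.03261583] [ 1.79846803e+02  3.02912388e-02 -1.74397451e+02] 0.08527057808136496 [0.23415386 0.12635763 0.74772506]
```

View pics/w11.png

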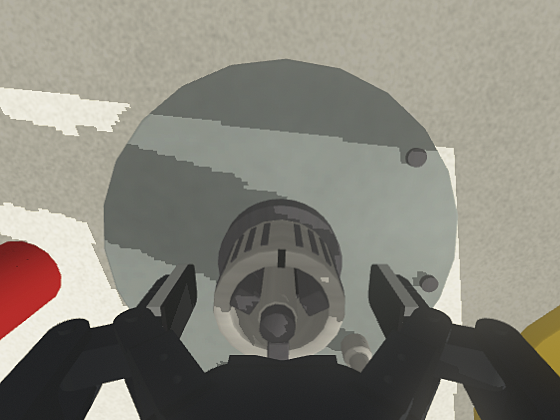

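```bash
python3 - <<'E'
import pickle
from h import *
for t in("w2","w10"):
    o,p,im,d,w=pickle.load(open(t+".pkl","rb")); q=w.reshape(-1,3)
    a=np.array([.518,.1938]); r=np.linalg.norm(q[:,:2]-a,axis=1); s=q[(q[:,2]>.025)&(q[:,2]<.05)&(r>.055)&(r<.105)&(q[:,0]<.5)&(q[:,1]>.22)]
    print(len(s),s.mean(0),np.linalg.norm(s[:,:2].mean(0)-a),np.linalg.norm(s[:,:2]-a,axis=1).min(),np.degrees(np.arctan2(*(s[:,:2].mean(0)-a)[::-1])))
# finger radial extent by height from wrist cloud, current pose
o,p,im,d,w=pickle.load(open("w11.pkl","rb")); q=w.reshape(-1,3)-o["tcp_pos"]; y=np.radians(o["orientation"][2]); lx=q[:,0]*np.cos(y)+q[:,1]*np.sin(y); ly=q[:,0]*np.sin(y)-q[:,1]*np.cos(y)
for z in np.arange(0.01,.12,.01):
    s=(abs(q[:,2]-z)<.005)&(abs(ly)<.03)&(abs(lx)>.035)&(abs(lx)<.11); print(round(z,2),s.sum(),np.percentile(abs(lx[s]),[1,99]) if s.sum()>5 else "")
E
```

```text
177 [0.4666472  0.2521137  0.03675398] 0.07770197679372283 0.07169023399677259 131.36811446987693
238 [0.46464902 0.25039262 0.03674182] 0.07777565101824928 0.07181676396840365 133.31115097656493
0.01 90 [0.04124461 0.04409153]
0.02 934 [0.04109552 0.0556815 ]
0.03 1358 [0.04118424 0.05692939]
0.04 1626 [0.04113465 0.05687597]
0.05 1300 [0.04127789 0.05610335]
0.06 4231 [0.03856585 0.0734811 ]
0.07 9374 [0.03733929 0.07345382]
0.08 6370 [0.03530789 0.07273252]
0.09 3410 [0.05653249 0.06895496]
0.1 1 
0.11 0
```

```bash
python3 -m jog '[{"dx":0,"dy":0,"dz":0,"rx":0,"ry":0,"rz":0},{"dx":0,"dy":0,"dz":0,"rx":0,"ry":0,"rz":0},{"dx":0,"dy":0,"dz":0,"rx":0,"ry":0,"rz":0},{"dx":0,"dy":0,"dz":0,"rx":0,"ry":0,"rz":0},{"dx":0,"dy":0,"dz":0,"rx":0,"ry":0,"rz":0},{"dx":0,"dy":0,"dz":0,"rx":0,"ry":0,"rz":0}]' 0 90
python3 -c "
from bench import env
o=env.get_obs();print(o['tcp_pos'],o['ft_force'],o['wrist_torque'],o['joints'])"
```

```text
t: 20.48
tcp_pos: [0.5199, 0.1944, 0.0345]
orientation: [179.8, 0.2, -174.4]
ft_force: [1.3, -0.9, 6.1]
grip_width: 0.0541
[0.51992053 0.1943992  0.03445638] [ 1.27159599 -0.90276524  6.08690672] [-0.28200621 -0.22174686 -0.02933486] [ 36.61995319  23.02177008 -12.12923051  -0.05667801 -54.53313461
 -30.94184781]
```

```bash
python3 -m jog '[{"dx":0,"dy":0,"dz":0,"rx":0,"ry":0,"rz":4},{"dx":0,"dy":0,"dz":0,"rx":0,"ry":0,"rz":9},{"dx":0,"dy":0,"dz":0,"rx":0,"ry":0,"rz":14},{"dx":0,"dy":0,"dz":0,"rx":0,"ry":0,"rz":19},{"dx":0,"dy":0,"dz":0,"rx":0,"ry":0,"rz":24},{"dx":0,"dy":0,"dz":0,"rx":0,"ry":0,"rz":24}]'
cat > st.py <<'E'
from bench import env
o=env.get_obs();print(o['t'],o['tcp_pos'].round(4),o['orientation'].round(1),o['ft_force'].round(1),o['wrist_torque'].round(2),o['joints'][5].round(1),o['grip_width'])
E
python3 st.py; python3 look.py w12
```

```text
t: 21.22
tcp_pos: [0.52, 0.1944, 0.0345]
orientation: [179.7, 0.2, 161.7]
ft_force: [0.7, -0.4, 0.3]
grip_width: 0.0543
21.225 [0.52   0.1944 0.0345] [179.7   0.2 161.7] [ 0.7 -0.4  0.3] [-0.29 -0.4  -0.16] -54.9 0.054281523201805744
21.225 [0.5199658  0.19437384 0.03448823] [1.79712727e+02 1.50177262e-01 1.61679101e+02] 0.054281523201805744 [ 0.65125189 -0.40553545  0.32049095]
```

View pics/w12.png

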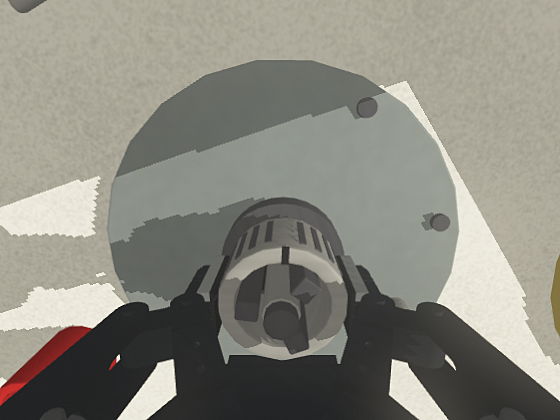

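```bash
python3 -m jog '[{"dx":0,"dy":0,"dz":0,"rx":0,"ry":0,"rz":4},{"dx":0,"dy":0,"dz":0,"rx":0,"ry":0,"rz":9},{"dx":0,"dy":0,"dz":0,"rx":0,"ry":0,"rz":14},{"dx":0,"dy":0,"dz":0,"rx":0,"ry":0,"rz":19},{"dx":0,"dy":0,"dz":0,"rx":0,"ry":0,"rz":24},{"dx":0,"dy":0,"dz":0,"rx":0,"ry":0,"rz":24}]'
python3 st.py
python3 -m jog '[{"dx":0,"dy":0,"dz":0,"rx":0,"ry":0,"rz":4},{"dx":0,"dy":0,"dz":0,"rx":0,"ry":0,"rz":8},{"dx":0,"dy":0,"dz":0,"rx":0,"ry":0,"rz":8}]'
python3 st.py; python3 look.py w13
```

```text
t: 22.02
tcp_pos: [0.52, 0.1943, 0.0345]
orientation: [179.7, 0.0, 137.8]
ft_force: [-0.2, 0.1, -0.8]
grip_width: 0.0543
22.025 [0.52   0.1943 0.0345] [179.7   0.  137.8] [-0.2  0.1 -0.8] [-0.55 -0.54 -0.2 ] -78.7 0.05427194424108457
t: 22.4
tcp_pos: [0.52, 0.1943, 0.0345]
orientation: [179.7, -0.0, 130.0]
ft_force: [0.5, 0.2, 0.2]
grip_width: 0.0541
22.4 [0.52   0.1943 0.0345] [179.7  -0.  130. ] [0.5 0.2 0.2] [-0.6  -0.54 -0.17] -86.6 0.054141261223000225
22.4 [0.5200293  0.19431516 0.03448248] [ 1.79681461e+02 -4.68643576e-03  1.30014621e+02] 0.054141261223000225 [0.47105603 0.24607655 0.24713036]
```

View pics/w13.png

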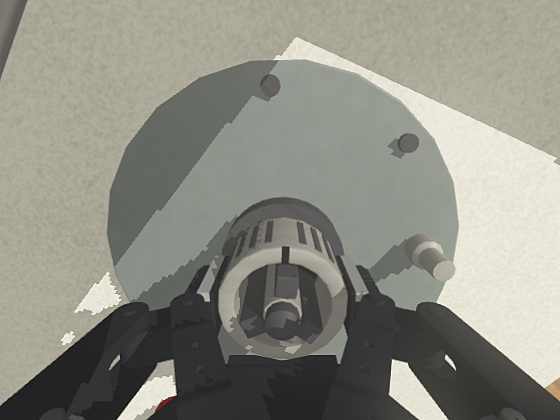

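```bash
for i in 1 ; do python3 -m jog '[{"dx":0,"dy":0,"dz":0,"rx":0,"ry":0,"rz":3},{"dx":0,"dy":0,"dz":0,"rx":0,"ry":0,"rz":5},{"dx":0,"dy":0,"dz":0,"rx":0,"ry":0,"rz":5}]' >/dev/null
python3 st.py
python3 -m jog '[{"dx":0,"dy":0,"dz":0,"rx":0,"ry":0,"rz":3},{"dx":0,"dy":0,"dz":0,"rx":0,"ry":0,"rz":5},{"dx":0,"dy":0,"dz":0,"rx":0,"ry":0,"rz":5}]' >/dev/null
python3 st.py
python3 -m jog '[{"dx":0,"dy":0,"dz":0,"rx":0,"ry":0,"rz":3},{"dx":0,"dy":0,"dz":0,"rx":0,"ry":0,"rz":5},{"dx":0,"dy":0,"dz":0,"rx":0,"ry":0,"rz":5}]' >/dev/null
python3 st.py; done
```

```text
22.825 [0.5201 0.1943 0.0345] [179.7  -0.  125.1] [ 0.1  0.5 -0.7] [-0.68 -0.59 -0.11] -91.5 0.05435968708235505
23.2 [0.52   0.1942 0.0345] [ 1.797e+02 -1.000e-01  1.201e+02] [-0.3  0.8 -0.8] [-0.71 -0.6  -0.16] -96.5 0.054252028231503845
23.575 [0.52   0.1943 0.0345] [ 1.797e+02 -1.000e-01  1.151e+02] [0.2 0.3 0. ] [-0.78 -0.53  0.01] -101.5 0.054446057803803155
```

```bash
python3 look.py w14; python3 - <<'E'
import pickle
from h import *
ims=[pickle.load(open(t+".pkl","rb"))[2][190:370,180:390] for t in ("w11","w12","w13","w14")]
cv2.imwrite("pics/m.png",cv2.resize(np.vstack([np.hstack(ims[:2]),np.hstack(ims[2:])]),None,fx=1.6,fy=1.6,interpolation=cv2.INTER_CUBIC))
E
```

```text
23.575 [0.52003709 0.19425513 0.03448106] [ 1.79698968e+02 -8.67227759e-02  1.15124015e+02] 0.054446057803803155 [0.18377548 0.29688759 0.01687362]
```

View pics/m.png

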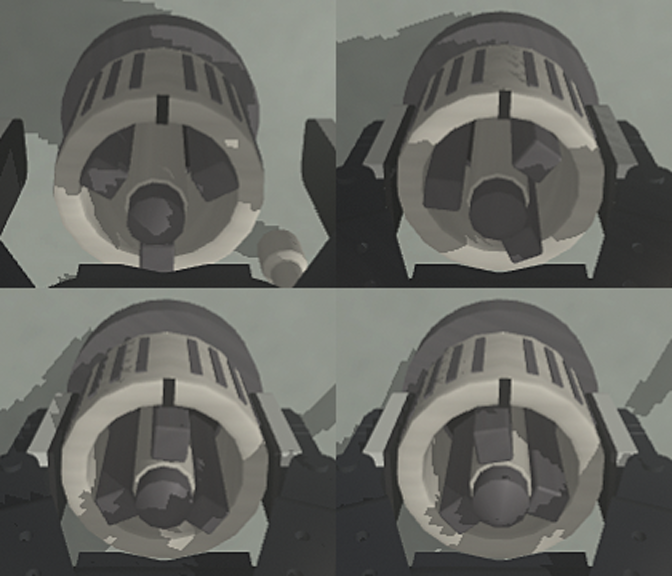

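```bash
python3 -m jog '[{"dx":0,"dy":0,"dz":0,"rx":0,"ry":0,"rz":2},{"dx":0,"dy":0,"dz":0,"rx":0,"ry":0,"rz":4}]' >/dev/null
python3 st.py
python3 -m jog '[{"dx":0,"dy":0,"dz":0,"rx":0,"ry":0,"rz":2},{"dx":0,"dy":0,"dz":0,"rx":0,"ry":0,"rz":4}]' >/dev/null
python3 st.py
```

```text
23.875 [0.52   0.1942 0.0345] [ 1.797e+02 -1.000e-01  1.110e+02] [ 1.2  0.9 -0. ] [-0.8  -0.45  0.44] -105.6 0.05428258605701962
24.125 [0.52   0.1942 0.0345] [ 1.797e+02 -1.000e-01  1.069e+02] [0.4 0.8 0.6] [-0.82 -0.45  0.45] -109.7 0.053879138152735394
```

```bash
python3 -m jog '[{"dx":0,"dy":0,"dz":0,"rx":0,"ry":0,"rz":2},{"dx":0,"dy":0,"dz":0,"rx":0,"ry":0,"rz":3},{"dx":0,"dy":0,"dz":0,"rx":0,"ry":0,"rz":3}]' >/dev/null
python3 st.py; python3 look.py w15; python3 - <<'E'
import pickle
from h import *
ims=[pickle.load(open(t+".pkl","rb"))[2][190:370,180:390] for t in ("w13","w15")]
cv2.imwrite("pics/m2.png",cv2.resize(np.hstack(ims),None,fx=1.9,fy=1.9,interpolation=cv2.INTER_CUBIC))
E
```

```text
24.5 [0.52   0.1942 0.0345] [ 1.797e+02 -1.000e-01  1.039e+02] [ 1.1  0.6 -0.1] [-0.9  -0.42  0.18] -112.7 0.05427540711907083
24.5 [0.52003198 0.19423044 0.03449883] [ 1.79725949e+02 -1.32652768e-01  1.03885523e+02] 0.05427540711907083 [ 1.06175252  0.61594028 -0.08926455]
```

View pics/m2.png

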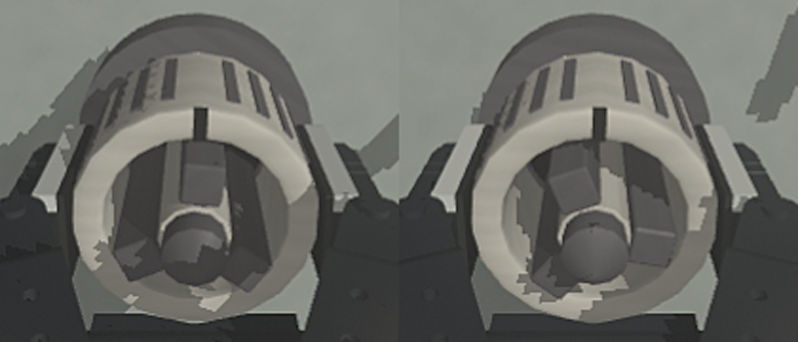

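```bash
python3 -m jog '[{"dx":0,"dy":0,"dz":0,"rx":0,"ry":0,"rz":3},{"dx":0,"dy":0,"dz":0,"rx":0,"ry":0,"rz":3}]' >/dev/null
python3 st.py; python3 look.py w16;python3 - <<'E'
import pickle
from h import *
a=np.array([.518,.1938])
for t in ("w2","w6","w10","w11","w12","w13","w14","w15","w16"):
    o,p,im,d,w=pickle.load(open(t+".pkl","rb"))
    # mark: sample top face annulus r 22..27, z=.070 darkest direction
    th=np.radians(np.arange(0,360,.5)); g=cv2.cvtColor(im,cv2.COLOR_BGR2GRAY)
    s=0
    for r in(.0245,.0255,.0265):
        uv=proj(p,np.c_[a[0]+r*np.cos(th),a[1]+r*np.sin(th),np.full(len(th),.070)]).astype(np.float32)
        s=s+cv2.remap(g,uv[:,:1],uv[:,1:],cv2.INTER_LINEAR).ravel().astype(float)
    rel=((np.degrees(th)-(o["orientation"][2]-90)+180)%360)-180
    ok=(abs(((rel-180)+180)%360-180)<30) if t not in("w2","w6") else np.ones(len(th),bool)
    i=np.where(ok)[0]; i=i[np.argsort(s[i])[:3]]; print(t,o["orientation"][2].round(1),np.degrees(th[i]),rel[i].round(1),s[i])
E
```

```text
24.8 [0.52   0.1942 0.0345] [ 1.797e+02 -1.000e-01  1.009e+02] [0.8 1.3 1.1] [-0.85 -0.38  0.24] -115.7 0.05359966473895751
24.8 [0.52001405 0.19421999 0.03446504] [ 1.79737920e+02 -1.47365312e-01  1.00918986e+02] 0.05359966473895751 [0.80979323 1.28674645 1.06025457]
w2 -79.9 [274.  273.5 273. ] [83.9 83.4 82.9] [128. 129. 144.]
w6 -174.4 [274.5 274.  275. ] [178.9 178.4 179.4] [128. 134. 135.]
w10 -174.3 [275.5 275.  274.5] [179.8 179.3 178.8] [114. 117. 121.]
w11 -174.4 [272.5 277.  276.5] [ 176.9 -178.6 -179.1] [124. 128. 129.]
w12 161.7 [253.5 253.  249.5] [-178.2 -178.7  177.8] [119. 142. 155.]
w13 130.0 [217.  221.5 221. ] [ 177.  -178.5 -179. ] [156. 159. 159.]
w14 115.1 [202.  206.  201.5] [ 176.9 -179.1  176.4] [159. 162. 164.]
w15 103.9 [194.5 195.  190.5] [-179.4 -178.9  176.6] [161. 161. 163.]
w16 100.9 [192.  187.5 191.5] [-178.9  176.6 -179.4] [162. 163. 163.]
```

```bash
python3 -m jog '[{"dx":0,"dy":0,"dz":0,"rx":0,"ry":0,"rz":0},{"dx":0,"dy":0,"dz":0,"rx":0,"ry":0,"rz":0},{"dx":0,"dy":0,"dz":0,"rx":0,"ry":0,"rz":0},{"dx":0,"dy":0,"dz":0,"rx":0,"ry":0,"rz":0},{"dx":0,"dy":0,"dz":0,"rx":0,"ry":0,"rz":0},{"dx":0,"dy":0,"dz":-20,"rx":0,"ry":0,"rz":0},{"dx":0,"dy":0,"dz":-60,"rx":0,"ry":0,"rz":0},{"dx":0,"dy":0,"dz":-120,"rx":0,"ry":0,"rz":0},{"dx":0,"dy":0,"dz":-160,"rx":0,"ry":0,"rz":0},{"dx":0,"dy":0,"dz":-160,"rx":0,"ry":0,"rz":0},{"dx":0,"dy":0,"dz":-160,"rx":0,"ry":0,"rz":0}]' 1
python3 look.py w17; python3 - <<'E'
import pickle
from fit import *
o,p,im,d,w=pickle.load(open("w17.pkl","rb")); c=proj(p,(.518,.194,.07))[0].astype(int); crop(im,c[0]-55,c[1]-45,c[0]+55,c[1]+45,7,"pics/z17.png")
print(ann(w,(.518,.194),.087,0,.008))
im,d,w,p=cloud("scene"); print(ann(w,(.435,-.178),.054,.018,.024),ann(w,(.545,-.186),.052,.014,.020)); cv2.imwrite("pics/end.png",im)
E
```

```text
t: 26.22
tcp_pos: [0.5188, 0.1936, 0.1937]
orientation: [179.8, -0.2, 100.9]
ft_force: [0.4, -0.3, -0.3]
grip_width: 0.0854
26.225 [0.51884951 0.19359458 0.19368407] [ 1.79809693e+02 -1.59569771e-01  1.00937245e+02] 0.08535180467341738 [ 0.38671207 -0.34253743 -0.28920244]
(array([0.518, 0.194]), 65, np.float64(0.0843))
(array([ 0.4355, -0.1792]), 97, np.float64(0.0539)) (array([ 0.5453, -0.185 ]), 95, np.float64(0.0518))
```

View pics/z17.png

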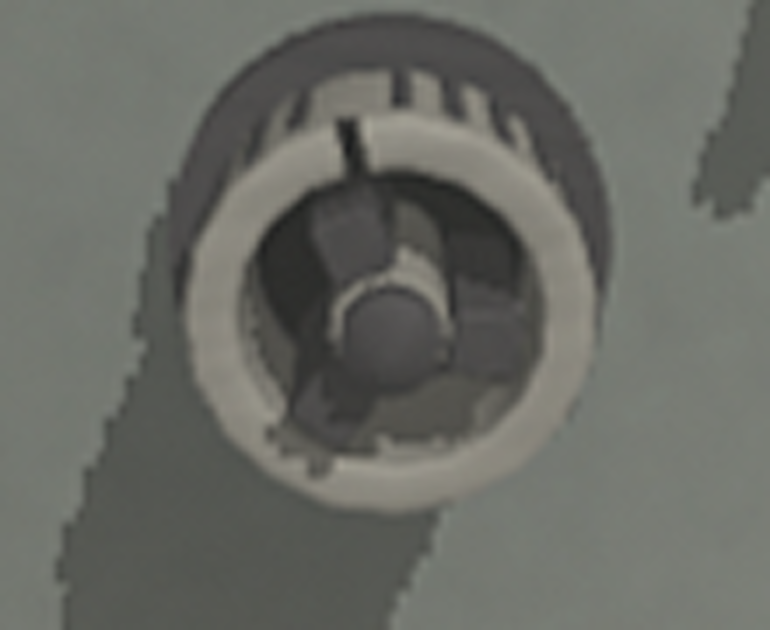

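View pics/end.png

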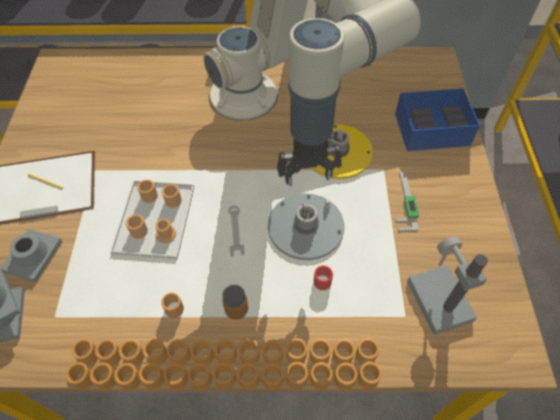

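```bash
python3 - <<'E'
import pickle
from h import *
a=np.array([.518,.1938])
for t in ("w10","w16","w17"):
    o,p,im,d,w=pickle.load(open(t+".pkl","rb"))
    th=np.radians(np.arange(0,360,.5)); g=cv2.cvtColor(im,cv2.COLOR_BGR2GRAY); s=0
    for r in(.0245,.0255,.0265):
        uv=proj(p,np.c_[a[0]+r*np.cos(th),a[1]+r*np.sin(th),np.full(len(th),.070)]).astype(np.float32)
        s=s+cv2.remap(g,uv[:,:1],uv[:,1:],cv2.INTER_LINEAR).ravel().astype(float)
    i=np.argsort(s)[:8]; print(t,np.degrees(th[i]),s[i])
E
```

```text
w10 [275.5 275.  274.5 274.  273.5 273.  276.  272.5] [114. 117. 121. 125. 133. 161. 165. 186.]
w16 [192.  187.5 191.5 188.  191.  188.5 187.  190.5] [162. 163. 163. 168. 168. 173. 174. 175.]
w17 [204.  203.5 204.5 203.  205.  202.5 205.5 202. ] [120. 123. 124. 129. 137. 144. 165. 173.]
```

```bash
python3 - <<'E'
import pickle
from h import *
ims=[pickle.load(open(t+".pkl","rb"))[2][190:370,180:390] for t in ("w15","w16")]
cv2.imwrite("pics/m3.png",cv2.resize(np.hstack(ims),None,fx=1.9,fy=1.9,interpolation=cv2.INTER_CUBIC))
a=np.array([.518,.1938])
rows=[]
for t in ("w6","w10","w11","w12","w13","w14","w15","w16","w17"):
    o,p,im,d,w=pickle.load(open(t+".pkl","rb")); 
    # rectified top view at z=.07, 0.25 mm/px, rotated to world (x right,y up), colour
    X,Y=np.meshgrid(np.arange(-.032,.032,.0004),np.arange(.032,-.032,-.0004))
    uv=proj(p,np.c_[(a[0]+X).ravel(),(a[1]+Y).ravel(),np.full(X.size,.070)]).astype(np.float32).reshape(*X.shape,2)
    rows.append(cv2.putText(cv2.remap(im,uv[...,0],uv[...,1],cv2.INTER_LINEAR),t,(3,14),0,.45,(0,0,255)))
rows.append(rows[-1]*0)
cv2.imwrite("pics/rect.png",np.vstack([np.hstack(rows[:5]),np.hstack(rows[5:])]))
E
```

```text
(no output)
```

View pics/m3.png

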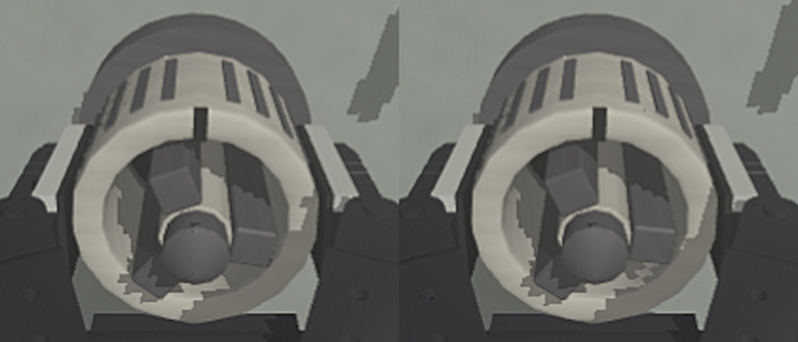

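View pics/rect.png

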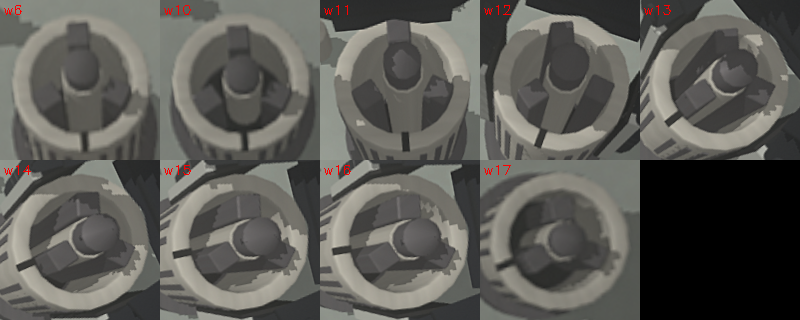

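```bash
python3 -m jog '[{"dx":0,"dy":0.5,"dz":30,"rx":0,"ry":0,"rz":0},{"dx":0.3,"dy":0.8,"dz":75,"rx":0,"ry":0,"rz":0},{"dx":0.3,"dy":0.8,"dz":115,"rx":0,"ry":0,"rz":0},{"dx":0.3,"dy":0.8,"dz":140,"rx":0,"ry":0,"rz":0},{"dx":0.3,"dy":0.8,"dz":154,"rx":0,"ry":0,"rz":0},{"dx":0.3,"dy":0.8,"dz":159,"rx":0,"ry":0,"rz":0},{"dx":0.3,"dy":0.8,"dz":159,"rx":0,"ry":0,"rz":0}]'
python3 look.py w18
python3 -m jog '[{"dx":0,"dy":0,"dz":0,"rx":0,"ry":0,"rz":0},{"dx":0,"dy":0,"dz":0,"rx":0,"ry":0,"rz":0},{"dx":0,"dy":0,"dz":0,"rx":0,"ry":0,"rz":0},{"dx":0,"dy":0,"dz":0,"rx":0,"ry":0,"rz":0},{"dx":0,"dy":0,"dz":0,"rx":0,"ry":0,"rz":0},{"dx":0,"dy":0,"dz":0,"rx":0,"ry":0,"rz":0}]' 0 90
python3 st.py; python3 look.py w19
cat > mark.py <<'E'
import pickle,sys
from h import *
a=np.array([.518,.1938]); rows=[]
for t in sys.argv[1:]:
    o,p,im,d,w=pickle.load(open(t+".pkl","rb")); 
    X,Y=np.meshgrid(np.arange(-.032,.032,.0003),np.arange(.032,-.032,-.0003))
    uv=proj(p,np.c_[(a[0]+X).ravel(),(a[1]+Y).ravel(),np.full(X.size,.070)]).astype(np.float32).reshape(*X.shape,2)
    rows.append(cv2.putText(cv2.remap(im,uv[...,0],uv[...,1],cv2.INTER_LINEAR),t,(3,14),0,.45,(0,0,255)))
cv2.imwrite("pics/mark_%s.png"%sys.argv[-1],np.hstack(rows))
E
python3 mark.py w17 w18 w19
```

```text
t: 27.2
tcp_pos: [0.5199, 0.1942, 0.0343]
orientation: [179.9, -0.1, 100.9]
ft_force: [0.1, 0.5, 1.2]
grip_width: 0.0852
27.2 [0.51991498 0.19422809 0.03432297] [ 1.79862980e+02 -1.02553072e-01  1.00949431e+02] 0.08524219612356314 [0.0590139  0.45379568 1.17647982]
t: 28.0
tcp_pos: [0.5207, 0.1944, 0.0362]
orientation: [179.7, -0.1, 101.0]
ft_force: [-1.8, -0.6, 5.6]
grip_width: 0.0542
28.0 [0.5207 0.1944 0.0362] [ 1.797e+02 -1.000e-01  1.010e+02] [-1.8 -0.6  5.6] [-0.48  0.65 -0.02] -115.6 0.05415889155878323
28.0 [0.52072607 0.19442401 0.03621113] [ 1.79716923e+02 -1.17727301e-01  1.00984316e+02] 0.05415889155878323 [-1.80771818 -0.57626404  5.61207666]
```

View pics/mark_w19.png

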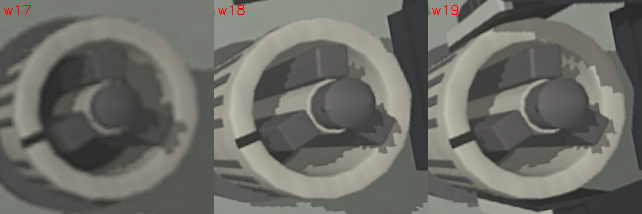

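```bash
for k in 1; do
python3 -m jog '[{"dx":0,"dy":0,"dz":0,"rx":0,"ry":0,"rz":2}]' >/dev/null; python3 st.py
python3 -m jog '[{"dx":0,"dy":0,"dz":0,"rx":0,"ry":0,"rz":2}]' >/dev/null; python3 st.py
python3 -m jog '[{"dx":0,"dy":0,"dz":0,"rx":0,"ry":0,"rz":2}]' >/dev/null; python3 st.py
python3 -m jog '[{"dx":0,"dy":0,"dz":0,"rx":0,"ry":0,"rz":2}]' >/dev/null; python3 st.py
python3 -m jog '[{"dx":0,"dy":0,"dz":0,"rx":0,"ry":0,"rz":0}]' >/dev/null; python3 st.py
python3 -m jog '[{"dx":0,"dy":0,"dz":0,"rx":0,"ry":0,"rz":0}]' >/dev/null; python3 st.py
done; python3 look.py w20; python3 mark.py w17 w19 w20
```

```text
28.175 [0.5207 0.1944 0.0363] [ 1.797e+02 -1.000e-01  9.890e+01] [ 2.7 -0.2 -6.9] [-0.16 -0.7   0.34] -117.7 0.05404861442386062
28.3 [0.5207 0.1944 0.0363] [ 1.797e+02 -1.000e-01  9.680e+01] [ 1.5  0.3 -1.6] [-0.27 -0.24  0.42] -119.8 0.05386442433691867
28.425 [0.5207 0.1943 0.0363] [ 1.797e+02 -1.000e-01  9.470e+01] [ 0.2 -0.4 -0.6] [-0.25 -0.06  0.42] -122.0 0.05405934244352345
28.55 [0.5207 0.1943 0.0362] [ 1.797e+02 -1.000e-01  9.260e+01] [ 0.3  0.3 -0.1] [-0.31 -0.03  0.51] -124.1 0.05435058961056924
28.675 [0.5208 0.1943 0.0363] [ 1.797e+02 -1.000e-01  9.250e+01] [-0.4 -0.6 -1.5] [-0.33 -0.09  0.17] -124.2 0.054272585076715334
28.8 [0.5208 0.1943 0.0363] [ 1.797e+02 -1.000e-01  9.250e+01] [-0.1  1.1 -0.5] [-0.21 -0.08  0.24] -124.2 0.054212812705711134
28.8 [0.5207542  0.1943198  0.03626457] [ 1.79725688e+02 -1.31964997e-01  9.24897798e+01] 0.054212812705711134 [-0.09252961  1.06850919 -0.4842411 ]
```

View pics/mark_w20.png

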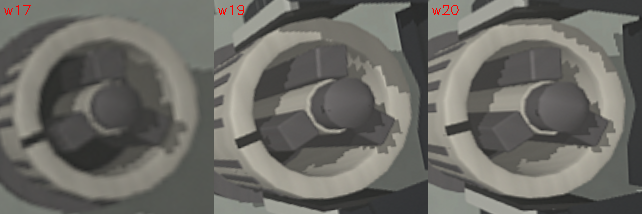

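```bash

python3 -m jog '[{"dx":0,"dy":0,"dz":0,"rx":0,"ry":0,"rz":2},{"dx":0,"dy":0,"dz":0,"rx":0,"ry":0,"rz":4}]' >/dev/null; python3 st.py
python3 -m jog '[{"dx":0,"dy":0,"dz":0,"rx":0,"ry":0,"rz":2}]' >/dev/null; python3 st.py
python3 -m jog '[{"dx":0,"dy":0,"dz":0,"rx":0,"ry":0,"rz":2}]' >/dev/null; python3 st.py
python3 -m jog '[{"dx":0,"dy":0,"dz":0,"rx":0,"ry":0,"rz":2}]' >/dev/null; python3 st.py
python3 look.py w21
python3 -m jog '[{"dx":0,"dy":0,"dz":0,"rx":0,"ry":0,"rz":0},{"dx":0,"dy":0,"dz":0,"rx":0,"ry":0,"rz":0}]' - 20; python3 st.py;python3 look.py w22
 python3 mark.py w19 w21 w22
```

```text
29.1 [0.5207 0.1943 0.0362] [ 1.797e+02 -1.000e-01  8.840e+01] [-0.1  0.4 -0.8] [-0.4  -0.06  0.55] -128.3 0.054125743461323414
29.225 [0.5207 0.1942 0.0362] [ 1.797e+02 -1.000e-01  8.630e+01] [-0.5  0.2  0.4] [-0.35 -0.08  0.55] -130.4 0.05385395161517718
29.35 [0.5219 0.1941 0.0363] [ 1.796e+02 -1.000e-01  8.430e+01] [ 1.1 -1.9 -1.9] [-1.25 -0.51  0.55] -132.5 0.054134872215261566
29.475 [0.5228 0.1939 0.0364] [ 1.795e+02 -1.000e-01  8.240e+01] [ 17.1  -7.1 -16.1] [-2.06 -4.95  0.8 ] -134.4 0.05392016825964156
29.475 [0.52276107 0.19394928 0.03639089] [ 1.79503293e+02 -7.40415819e-02  8.23979677e+01] 0.05392016825964156 [ 17.11982789  -7.10093299 -16.10652474]
t: 29.78
tcp_pos: [0.5231, 0.1938, 0.0363]
orientation: [179.5, -0.1, 82.0]
ft_force: [2.6, -2.3, -2.1]
grip_width: 0.0542
29.775 [0.5231 0.1938 0.0363] [ 1.795e+02 -1.000e-01  8.200e+01] [ 2.6 -2.3 -2.1] [-0.7  -0.87  0.16] -134.7 0.054154600647685375
29.775 [0.52311319 0.19379    0.03629653] [ 1.79486752e+02 -1.15043408e-01  8.20342544e+01] 0.054154600647685375 [ 2.63190567 -2.34359705 -2.14737416]
```

View pics/mark_w22.png

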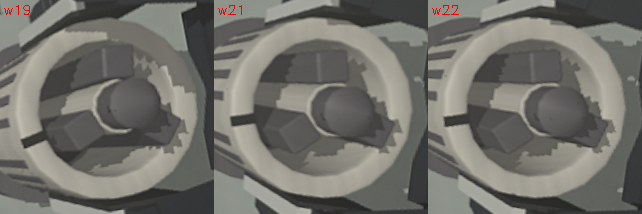

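```bash

python3 -m jog '[{"dx":0,"dy":0,"dz":0,"rx":0,"ry":0,"rz":0},{"dx":0,"dy":0,"dz":0,"rx":0,"ry":0,"rz":0}]' 0.645 20; python3 st.py;python3 look.py w23
python3 -m jog '[{"dx":0,"dy":0,"dz":0,"rx":0,"ry":0,"rz":0},{"dx":0,"dy":0,"dz":0,"rx":0,"ry":0,"rz":0}]' 0.68 20; python3 st.py;python3 look.py w24
 python3 mark.py w22 w23 w24
```

```text
t: 30.08
tcp_pos: [0.523, 0.1939, 0.0361]
orientation: [179.5, -0.1, 82.0]
ft_force: [3.4, -1.9, -4.6]
grip_width: 0.0549
30.075 [0.523  0.1939 0.0361] [ 1.795e+02 -1.000e-01  8.200e+01] [ 3.4 -1.9 -4.6] [-0.01 -1.    0.49] -134.7 0.054924140850378556
30.075 [0.5230471  0.19387289 0.03607809] [ 1.79499667e+02 -1.37265311e-01  8.20149315e+01] 0.054924140850378556 [ 3.38117804 -1.85271171 -4.59050051]
t: 30.38
tcp_pos: [0.523, 0.1941, 0.0364]
orientation: [179.5, -0.2, 82.0]
ft_force: [-0.1, 0.5, 0.2]
grip_width: 0.0577
30.375 [0.523  0.1941 0.0364] [179.5  -0.2  82. ] [-0.1  0.5  0.2] [-0.02  0.02 -0.02] -134.8 0.057678104619184954
30.375 [0.52298318 0.19411342 0.03640599] [ 1.79498740e+02 -1.57514636e-01  8.19965661e+01] 0.057678104619184954 [-0.0531863   0.49813622  0.19650012]
```

View pics/mark_w24.png

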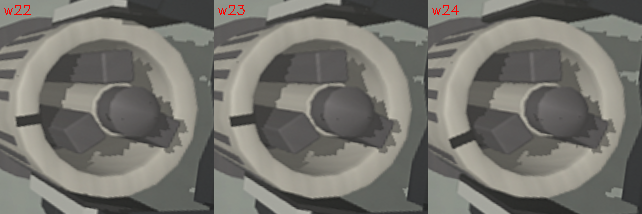

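```bash

python3 -m jog '[{"dx":0,"dy":0,"dz":0,"rx":0,"ry":0,"rz":0},{"dx":0,"dy":0,"dz":0,"rx":0,"ry":0,"rz":0},{"dx":0,"dy":0,"dz":0,"rx":0,"ry":0,"rz":0},{"dx":0,"dy":0,"dz":0,"rx":0,"ry":0,"rz":0}]' ; python3 look.py w25
cat > ang.py <<'E'
import pickle,sys
from h import *
from scipy.optimize import minimize
for t in sys.argv[1:]:
    o,p,im,d,w=pickle.load(open(t+".pkl","rb")); g=cv2.cvtColor(im,cv2.COLOR_BGR2GRAY).astype(np.float32)
    # refine top-face centre: bright ring at z=.07 between r .0215 and .0275
    th=np.radians(np.arange(0,360,1.))
    def samp(c,r,th=th):
        uv=proj(p,np.c_[c[0]+r*np.cos(th),c[1]+r*np.sin(th),np.full(len(th),.070)]).astype(np.float32); return cv2.remap(g,uv[:,:1].copy(),uv[:,1:].copy(),cv2.INTER_LINEAR).ravel()
    best=max(((sum(np.minimum(samp((.518+dx,.1938+dy),r),170).mean() for r in(.0225,.0245,.0265)),dx,dy) for dx in np.arange(-.004,.0041,.001) for dy in np.arange(-.004,.0041,.001)))
    c=(.518+best[1],.1938+best[2]); th=np.radians(np.arange(0,360,.25))
    s=np.mean([samp(c,r,th) for r in(.0225,.024,.0255,.0265)],0)
    med=cv2.blur(s.reshape(1,-1),(9,1)).ravel(); i=np.argmin(med); sel=[(i+k)%1440 for k in range(-24,25)]
    wt=np.clip(s[sel].max()*.75-s[sel],0,None); print(t,np.round(c,4),"t",o["t"],"mark",round((i+ (wt*np.arange(-24,25)).sum()/wt.sum())*.25,1),s[i].round())
E
python3 ang.py w6 w10 w11 w12 w13 w14 w15 w16 w17 w18 w19 w20 w21 w22 w23 w24 w25
```

```text
t: 30.92
tcp_pos: [0.523, 0.1941, 0.0364]
orientation: [179.5, -0.2, 82.0]
ft_force: [0.2, 0.1, 0.1]
grip_width: 0.0579
30.925 [0.52301109 0.19411373 0.0364015 ] [ 1.79493015e+02 -1.55765043e-01  8.20068754e+01] 0.05787159289229162 [0.16925224 0.1452067  0.14028036]
w6 [0.518  0.1938] t 10.425 mark 274.2 45.0
w10 [0.518  0.1938] t 18.625 mark 274.1 41.0
w11 [0.518  0.1908] t 19.675 mark 275.4 61.0
w12 [0.518  0.1928] t 21.225 mark 250.2 51.0
w13 [0.518  0.1928] t 22.4 mark 217.3 52.0
w14 [0.518  0.1938] t 23.575 mark 204.0 55.0
w15 [0.518  0.1938] t 24.5 mark 192.6 55.0
w16 [0.518  0.1938] t 24.8 mark 189.5 55.0
w17 [0.517  0.1938] t 26.225 mark 204.7 45.0
w18 [0.517  0.1938] t 27.2 mark 204.9 54.0
w19 [0.518  0.1938] t 28.0 mark 204.0 56.0
w20 [0.517  0.1938] t 28.8 mark 195.9 59.0
w21 [0.518  0.1938] t 29.475 mark 189.3 55.0
w22 [0.517  0.1938] t 29.775 mark 189.8 61.0
w23 [0.517  0.1938] t 30.075 mark 189.8 64.0
w24 [0.517  0.1938] t 30.375 mark 204.8 55.0
w25 [0.517  0.1938] t 30.925 mark 204.8 55.0
```

```bash

python3 -m jog '[{"dx":0,"dy":0,"dz":0,"rx":0,"ry":0,"rz":0},{"dx":0,"dy":0,"dz":0,"rx":0,"ry":0,"rz":0},{"dx":-0.4,"dy":-3,"dz":0,"rx":0,"ry":0,"rz":0},{"dx":-0.4,"dy":-3,"dz":1,"rx":0,"ry":0,"rz":0}]' 0.85 60
python3 -m jog '[{"dx":0,"dy":0,"dz":0,"rx":0,"ry":0,"rz":0},{"dx":0,"dy":0,"dz":0,"rx":0,"ry":0,"rz":0},{"dx":0,"dy":0,"dz":0,"rx":0,"ry":0,"rz":0},{"dx":0,"dy":0,"dz":0,"rx":0,"ry":0,"rz":0},{"dx":0,"dy":0,"dz":0,"rx":0,"ry":0,"rz":3},{"dx":0,"dy":0,"dz":0,"rx":0,"ry":0,"rz":5},{"dx":0,"dy":0,"dz":0,"rx":0,"ry":0,"rz":7},{"dx":0,"dy":0,"dz":0,"rx":0,"ry":0,"rz":7}]' 0 60
python3 st.py; python3 look.py w26
python3 -m jog '[{"dx":0,"dy":0,"dz":0,"rx":0,"ry":0,"rz":0},{"dx":0,"dy":0,"dz":0,"rx":0,"ry":0,"rz":0},{"dx":0,"dy":0,"dz":0,"rx":0,"ry":0,"rz":0}]' 0.70 20
python3 look.py w27; python3 ang.py w26 w27
```

```text
t: 31.48
tcp_pos: [0.5198, 0.1941, 0.0354]
orientation: [179.5, -0.2, 82.0]
ft_force: [-0.0, 0.1, 0.2]
grip_width: 0.0727
t: 32.48
tcp_pos: [0.5198, 0.1943, 0.0357]
orientation: [179.5, -0.2, 75.0]
ft_force: [-3.8, 2.2, 5.9]
grip_width: 0.0546
32.475 [0.5198 0.1943 0.0357] [179.5  -0.2  75. ] [-3.8  2.2  5.9] [0.23 1.15 0.08] -142.0 0.05459626045946368
32.475 [0.51976515 0.19430889 0.03573661] [179.50647568  -0.22682305  75.02600168] 0.05459626045946368 [-3.82072516  2.21399152  5.89414449]
t: 32.9
tcp_pos: [0.5198, 0.1942, 0.0356]
orientation: [179.5, -0.2, 75.0]
ft_force: [0.2, 0.1, -0.6]
grip_width: 0.0595
32.9 [0.51982746 0.19418615 0.03558611] [179.50964508  -0.21963452  75.02773655] 0.0594819092849592 [ 0.18920455  0.12671497 -0.64197661]
w26 [0.517  0.1938] t 32.475 mark 197.4 58.0
w27 [0.517  0.1938] t 32.9 mark 204.1 53.0
```

```bash

python3 -m jog '[{"dx":0,"dy":0,"dz":0,"rx":0,"ry":0,"rz":0},{"dx":0,"dy":0,"dz":0,"rx":0,"ry":0,"rz":0},{"dx":0,"dy":0,"dz":0,"rx":0,"ry":0,"rz":2},{"dx":0,"dy":0,"dz":0,"rx":0,"ry":0,"rz":3.5},{"dx":0,"dy":0,"dz":0,"rx":0,"ry":0,"rz":3.5},{"dx":0,"dy":0,"dz":0,"rx":0,"ry":0,"rz":3.5}]' 0 60
python3 st.py; python3 look.py w28
python3 -m jog '[{"dx":0,"dy":0,"dz":0,"rx":0,"ry":0,"rz":0},{"dx":0,"dy":0,"dz":0,"rx":0,"ry":0,"rz":0},{"dx":0,"dy":0,"dz":0,"rx":0,"ry":0,"rz":0}]' 0.70 20
python3 look.py w29; python3 ang.py w27 w28 w29
```

```text
t: 33.7
tcp_pos: [0.5199, 0.1943, 0.036]
orientation: [179.5, -0.3, 71.5]
ft_force: [-2.8, 0.2, 5.7]
grip_width: 0.055
33.7 [0.5199 0.1943 0.036 ] [179.5  -0.3  71.5] [-2.8  0.2  5.7] [0.02 0.91 0.01] -145.5 0.05497300224465108
33.7 [0.51987878 0.19427545 0.0359903 ] [179.50746522  -0.25818596  71.47842258] 0.05497300224465108 [-2.8473827   0.2436251   5.67521289]
t: 34.12
tcp_pos: [0.5199, 0.1942, 0.0358]
orientation: [179.5, -0.3, 71.5]
ft_force: [-0.1, -0.2, 0.2]
grip_width: 0.0601
34.125 [0.51990437 0.19422803 0.03581722] [179.51094202  -0.25197051  71.45913576] 0.06011025588029624 [-0.07758565 -0.19450649  0.24652982]
w27 [0.517  0.1938] t 32.9 mark 204.1 53.0
w28 [0.517  0.1938] t 33.7 mark 200.3 56.0
w29 [0.517  0.1938] t 34.125 mark 203.8 54.0
```

```bash
python3 -m jog '[{"dx":0,"dy":0,"dz":0,"rx":0,"ry":0,"rz":0},{"dx":0,"dy":0,"dz":0,"rx":0,"ry":0,"rz":0},{"dx":0,"dy":0,"dz":-15,"rx":0,"ry":0,"rz":0},{"dx":0,"dy":0,"dz":-50,"rx":0,"ry":0,"rz":0},{"dx":0,"dy":0,"dz":-100,"rx":0,"ry":0,"rz":0},{"dx":0,"dy":0,"dz":-150,"rx":0,"ry":0,"rz":0},{"dx":0,"dy":0,"dz":-180,"rx":0,"ry":0,"rz":0},{"dx":0,"dy":0,"dz":-180,"rx":0,"ry":0,"rz":0},{"dx":0,"dy":0,"dz":-180,"rx":0,"ry":0,"rz":0}]' 1
python3 look.py w30; python3 ang.py w30; python3 - <<'E'
import pickle
from fit import *
for t in("w10","w30"):
    o,p,im,d,w=pickle.load(open(t+".pkl","rb")); q=w.reshape(-1,3); q=q[(np.linalg.norm(q[:,:2]-[.518,.194],axis=1)<.014)&(q[:,2]>.079)&(q[:,2]<.1)]; print(t,len(q),q.mean(0),q[:,2].max())
    crop(im,*(lambda c:(c[0]-55,c[1]-45,c[0]+55,c[1]+45))(proj(p,(.518,.194,.07))[0].astype(int)),7,f"pics/z{t}.png")
im,d,w,p=cloud("side"); crop(im,225,190,325,280,8,"pics/endside.png")
im,d,w,p=cloud("scene"); print(ann(w,(.435,-.178),.054,.018,.024),ann(w,(.545,-.186),.052,.014,.020),ann(w,(.417,-.249),.054,.018,.024),ann(w,(.535,-.259),.054,.018,.024))
E
```

```text
t: 35.3
tcp_pos: [0.5178, 0.1939, 0.2159]
orientation: [179.5, -0.3, 71.5]
ft_force: [-0.2, 0.0, -0.3]
grip_width: 0.0852
35.3 [0.51780796 0.19387638 0.21593144] [179.53336497  -0.26313448  71.45741359] 0.085238218182334 [-0.23818624  0.00817318 -0.29834629]
w30 [0.517  0.1938] t 35.3 mark 203.5 42.0
w10 201 [0.51871388 0.1928633  0.08274293] 0.08740812793282884
w30 159 [0.51801655 0.1939123  0.08262046] 0.08679333945724649
(array([ 0.4358, -0.1791]), 101, np.float64(0.0541)) (array([ 0.5454, -0.1846]), 89, np.float64(0.0521)) (array([ 0.4186, -0.2492]), 94, np.float64(0.0538)) (array([ 0.5364, -0.2601]), 111, np.float64(0.0539))
```

View pics/zw30.png

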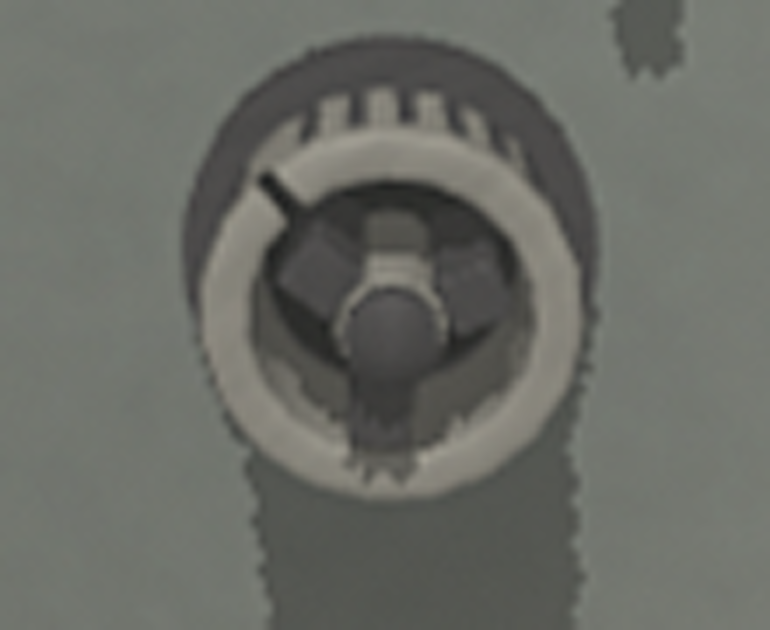

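View pics/endside.png

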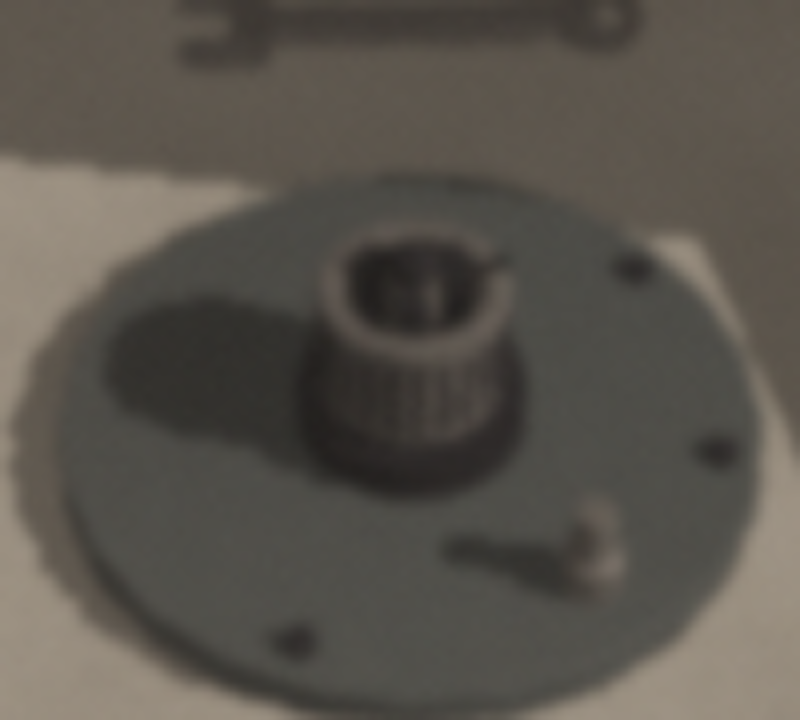

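View pics/zw10.png

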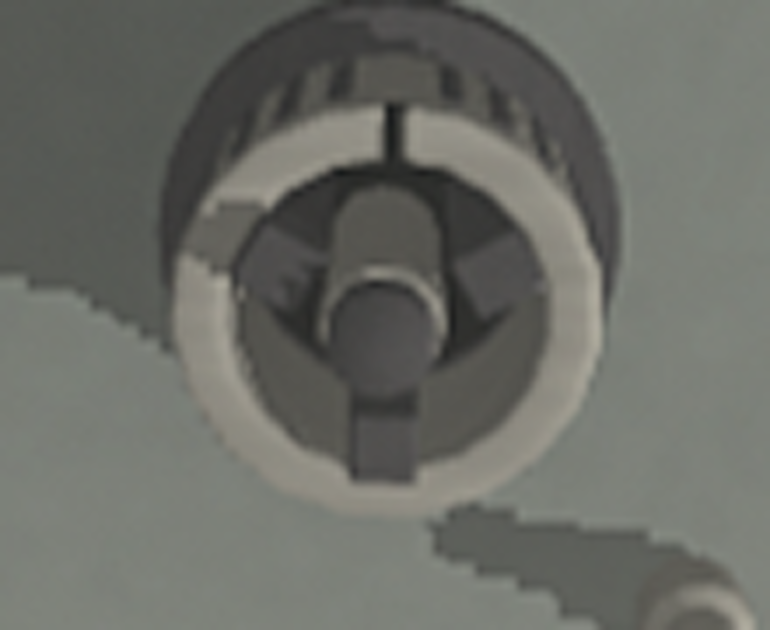

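```bash
python3 st.py; python3 -c "
from bench import env
print(env.finish_job())"
```

```text
35.45 [0.5177 0.1937 0.2149] [179.6  -0.2  71.5] [ 0.6 -0.1  0.3] [-0.02  0.02  0.01] -145.5 0.08512421250709322
the job is handed in; nothing more can be done
None
```

I moved both bushes into the tray, turned the sleeve clockwise to its end stop and let go. I then handed the job in at about 35.5 s with the arm clear. One check is in doubt: the sleeve did not stay at 1.3 rad or more after release.

- **Bushes:** I lowered each one until it touched the tray floor before letting go. The last scene picture shows both standing where I put them: plain at about (0.436, -0.179), flanged at about (0.545, -0.185). Their rims are at the right height for standing on the floor. The two bushes already in the tray have not moved measurably. The plug gauge looks unmoved in the side picture. I did not measure the wrench, caliper, jar or odd bush at the end.
- **Sleeve:** It turned about 85° with the gripper, reaching the stop at about 1.5 rad.
- **Where it disagreed:** On letting go, the sleeve sprang back to about 1.24 rad, judging by the index mark. That is below the stated 1.3. I regripped three more times, once back to the stop and then to about 1.36 and 1.31 rad, and each time it came back to 1.24–1.25 and stayed there.
- **Jaw force:** I take this as the jaws pushing back against the sleeve's friction, so they should still be pressing on the drill. I could not measure whether each jaw presses with over 3 N.
- **Drill:** It stands centred on the axis, with its top at 87 mm as it should be. It looks upright, and the jaws look closed on it.

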